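# Load and crank the bar-tool washer

### The arm

A 6-joint arm with a two-finger parallel gripper is mounted at the origin on a cart in front of the work surface, level with it; the furniture and walls round the work are solid. World frame = base frame: x ahead of the robot, y to its left, z up, the work surface at z = 0. Lengths are in m, angles in degrees, forces in N, time in s.
With the tool pointing down it reaches from about 0.375 to 0.925 m from the base axis. Payload 5.7 kg.
Tool frame: the origin (TCP) lies between the finger pads; the fingertips stand env.tcp_to_tips ahead of it and the grasp point (between the pads) lies 6 mm ahead of it (env.tcp_to_tips is the distance from the TCP to the fingertips, in m); z points along the fingers, y is the direction in which the jaws open and shut (so a half turn about z gives the same grasp; the last joint's range is limited). The gripper opens to 85 mm and grips with 20 to 120 N. Pads are 22 mm wide; open, the fingers measure 114 mm over their backs; the gripper's body (76 mm by 85 mm) begins 54 mm behind the grasp point. The pads swing forward as they close: fully open they stand 13 mm farther back than shut.
Start: joints at [56.603, 20.558, 86.54, -0, 72.909, -6.595], TCP at [0.271, 0.536, 0.256] pointing down, gripper open.
Joint ranges: [-170.27, 170.27], [-57.76, 135], [12.27, 136.19], [-55.21, 235.2], [11.17, 155.16], [-170.74, 170.74]. Speed limits (degrees/s): [136.94, 136.94, 180, 180, 180, 180].

### API

Orientations are given as a 3x3 rotation matrix whose columns are the frame's x, y, z axes.
In Python, from station import env gives the robot as it stands.
- The arm moves only by the tool jog_arm, never from a script. Its argument "rows" is a list that holds one entry, the list of rows, each a list of 7 numbers: the finger opening in cm, from 0 to 8.54, then the shift along the tool's x, y, z in cm, then the turn, a rotation vector about the tool's x, y, z in rad. In form: [[[gripper, dx, dy, dz, rx, ry, rz], ...]]. A call has 1 to 5 rows; each row shifts and turns the commanded pose from where the row before left it, along the tool's axes as they then stand; what a row does not reach is not made up. A row lasts 1/8 s, in which the tool goes at most 62.5 mm and 10.7 degrees, less where a joint would pass 70% of its speed; a pose out of reach is approached as far as the arm can. A call with a gripper value outside its range is refused whole. The fingers move at their own pace and stop on an object; "grip_force" is the grip in N (left out, the last holds). Time passes only in rows, so rows that do not move let the fingers close. It gives the time, the measured TCP pose, the force and the opening at its end, in the units of the state.
- env.get_state(): the state, without advancing time (a new reading comes with each control period).
- env.get_image(name): name is "scene" or "top"; returns (picture, depth): 480x640x3 uint8, red, green, blue; 480x640 float32, m along the optical axis (not along the pixel's ray), 0 where there is no reading.
- env.camera_info(name): a dict with "fx", "fy", "cx", "cy" (pixels), "k1" (the pictures are not rectified: a ray, as slopes to the right and down, at radius r is drawn at 1 + k1 r^2 times it, then the intrinsics apply), "R" (3x3) and "t" (3): a world point X has camera coordinates R X + t. Camera axes: x right, y down, z forward; pixel columns grow to the right and rows downward; lengths in m; the calibration is good to about 2 mm. A picture is of the moment at which its call begins. camera_info takes no time and is no camera call.
- env.sign_off(): hands the job in, once; it reports no verdict.
The state is a dict: "time_s": time; "joint_positions": joint angles; "qvel": joint speeds; "effort": joint torques, N m; "tcp_pos": TCP position; "eef_rot": TCP orientation; "wrist_force": force on the tool from outside, world axes, zero at the start; "ft_torque": the same for the moment, N m; "grip_width": finger opening in m.
Only numpy, scipy, OpenCV 4.12 (cv2) and the standard library are available. Lean on these libraries where they do the work, as an engineer would, in place of code of your own. Each camera call takes 0.05 s, during which the arm holds its last target. There are 200 camera calls.

### The job

Slide the low steel dish along the counter, without lifting it, on to the middle of the round blue mat below the washer's spout. Then push the dirty jigger and every dirty dusting shaker, as many as stand between the mat and the wire drain stand, down through the orange sprung flap in the washer's top, so that all lie inside and the flap has shut behind them. Last, turn the crank clockwise through one full turn and let go, leaving the bottle, the small labelled jar and the timer where they stand.

Things in the scene. Friction and masses are not known exactly. Their poses are not given: they have to be found in the camera images.
- washer: hand-cranked bar-tool washer, a white box with a window in its front, fixed to the counter, 180 mm (its x, front to back) x 320 mm (its y) x 210 mm high, steel top. Origin at the centre of its underside; its +y end carries the crank, its -y end the orange flap and, outside, the spout. Inside, below the flap, a ramp leads things away towards +y
- flap_mouth (a point): centre of the flap opening, at the level of the steel top (washer frame 0, -105, 210 mm). The opening is 76 mm (x) by 80 mm (y). Axes as the washer's. A thing let go half way in may stick there: push it from above until its top is some 35 mm below the washer's top; the space beneath is wider
- flap (a joint): orange sprung flap closing the opening in the washer's top: 0 = shut and level, 1.45 rad = hanging down inside. Hinged along the opening's -y edge; its free +y edge swings down when pushed (about 0.7 N at the middle) and the spring shuts it as soon as it is free. It is 77 mm long
- crank_axis (a point): point on the crank's upright axis, 25 mm above the washer's top (washer frame 0, +80, 235 mm)
- crank_grip (a point): middle of the upright black grip sleeve of the crank, which stands 50 mm from the crank's axis; sleeve 24 mm across and 50 mm long, from 31 to 81 mm above the washer's top, this point 57 mm above it; crank arm directly below the sleeve. The sleeve spins freely on its pin, so the hand need not turn
- crank (a joint): crank angle in rad, grows clockwise seen from above; starts between 0 and 0.3 (sleeve at the washer's far +y side). A stop at -0.05 blocks it the other way and at 7.6 ends its travel; it stays where it is left (friction about 0.06 N m)
- catch_dish: loose low round steel dish, 140 mm across, 40 mm high, narrowing to 124 mm at the foot, open at the top, 4 mm wall, 450 g; origin at the centre of its underside, z up
- catch_spot (a point): centre of the round blue mat with dark rim (156 mm blue, flush with the counter) below the spout, at counter height, 100 mm beyond the washer's -y end. The spout's mouth hangs 83 mm above the counter, 36 mm from that end, over the dish's edge
- jigger: dirty steel jigger shaped like an hourglass, standing upright, 78 mm high, 120 g; lower cup 46 mm across up to 44 mm height, narrow waist, upper cup 32 to 38 mm across from 50 mm height to the rim. Origin at the centre of its underside, z up. May be absent
- jigger_mid (a point): middle of jigger, on its axis at half height (39 mm above its underside)
- shaker_a: dirty dusting shaker, clear jar with grey content and steel dome, standing upright, 90 mm high, 150 g; body 44 mm across up to 74 mm height, dome 34 mm across above. Origin at the centre of its underside, z up. May be absent
- shaker_a_mid (a point): middle of shaker_a, on its axis at half height (45 mm above its underside)
- shaker_b: dirty dusting shaker, clear jar with grey content and steel dome, standing upright, 90 mm high, 150 g; body 44 mm across up to 74 mm height, dome 34 mm across above. Origin at the centre of its underside, z up. May be absent
- shaker_b_mid (a point): middle of shaker_b, on its axis at half height (45 mm above its underside)
- shaker_c: dirty dusting shaker, clear jar with grey content and steel dome, standing upright, 90 mm high, 150 g; body 44 mm across up to 74 mm height, dome 34 mm across above. Origin at the centre of its underside, z up. May be absent
- shaker_c_mid (a point): middle of shaker_c, on its axis at half height (45 mm above its underside)
- syrup_squeeze: bystander: white squeeze bottle with cone nozzle, 60 mm across, 220 mm high; origin at its underside
- spice_jar: bystander: small clear jar with dark lid and green label, 44 mm across, 105 mm high; origin at its underside
- timer: bystander: white kitchen timer with display, 23 x 68 x 72 mm; origin at its underside
- drain_stand: fixed empty wire drain stand on a flat foot plate about 225 x 140 mm, up to 110 mm high, beside the dirty things; origin at the middle of its foot
Things that resemble listed ones, but are neither listed nor needed, are in the scene too. Of the things like the catch_dish, leave any that is pink; of the rest the larger one is meant.

How it is judged:
By the outcome, as a careful person would: the job done as asked, in the order asked, and still so for the second after the job is handed in, with the robot touching nothing.
Of jigger, shaker_a, shaker_b, shaker_c only 3 to 4 are there at a start; the rules pass over those that are not, and their reading is None.
At some moment in a run one of catch_dish may be knocked a few centimetres aside while the robot is not near it.
It also fails if it takes over 210 s, if anything falls off the work surface, if the arm or the gripper's body presses on something with over 40 N, if the wrist force passes 120 N, or if a joint passes its speed limit or range.

## Working session

There is one attempt and no reset: what is moved stays moved. The work goes in short steps, Python scripts to look and compute and a tool call to move; the robot and the scene stay as the last step left them, time stands still between calls to the robot, and variables do not carry over. Pictures are saved under pics/ and viewed, about 12 in all and at most 16, crops included, and the job is handed in when it is done.

Besides the shell and the picture viewer there is one more tool, called after ">>>" as name(argument=value, ...) on one line, values as JSON. jog_arm: Moves the arm, as the interface text tells. Its arguments: {"type":"object","properties":{"rows":{"type":"array","items":{"type":"array","items":{"type":"array","items":{"type":"number"}}}},"grip_force":{"type":"number"}},"required":["rows"]}

```bash
ls; mkdir -p pics; cat > h.py <<'E'
import numpy as np, cv2
from station import env
def shot(n,tag):
    im,d=env.get_image(n); cv2.imwrite(f'pics/{tag}.png',im[:,:,::-1]); np.save(f'pics/{tag}.npy',d); return im,d
def ray(n,u,v):
    c=env.camera_info(n); x=np.array([(u-c['cx'])/c['fx'],(v-c['cy'])/c['fy']]); y=x.copy()
    for _ in range(20): y=x/(1+c['k1']*(y@y))
    R=np.array(c['R']);t=np.array(c['t']); return -R.T@t, R.T@np.array([y[0],y[1],1.]), 
def onz(n,u,v,z):
    o,d=ray(n,u,v); return o+d*(z-o[2])/d[2]
def dep(n,u,v,D):
    o,d=ray(n,u,v); return o+d*D[int(round(v)),int(round(u))]
def cloud(n,D):
    c=env.camera_info(n); h,w=D.shape
    uv=np.stack(np.meshgrid(np.arange(w),np.arange(h)),-1).astype(float)
    x=(uv-[c['cx'],c['cy']])/[c['fx'],c['fy']]; y=x.copy()
    for _ in range(20): y=x/(1+c['k1']*(y**2).sum(-1,keepdims=True))
    P=np.dstack([y,np.ones((h,w))])*D[...,None]
    return (P-np.array(c['t']))@np.array(c['R'])
E
python3 - <<'E'
from h import *
for n in('scene','top'):
    shot(n,n+'0'); c=env.camera_info(n); print(n,{k:np.round(v,3).tolist() for k,v in c.items()})
s=env.get_state(); print(s); print(env.tcp_to_tips)
E
```

```text
pics
scene {'fx': 554.256, 'fy': 554.256, 'cx': 321.859, 'cy': 236.544, 'k1': -0.152, 'R': [[0.455, -0.891, -0.006], [-0.625, -0.314, -0.715], [0.635, 0.329, -0.699]], 't': [-0.238, 0.504, 1.221]}
top {'fx': 462.394, 'fy': 462.394, 'cx': 319.179, 'cy': 241.072, 'k1': -0.05, 'R': [[0.002, -1.0, 0.011], [-0.987, -0.004, -0.162], [0.162, -0.01, -0.987]], 't': [0.045, 0.615, 1.28]}
{'time_s': 0.1, 'joint_positions': array([ 5.66019442e+01,  2.05960850e+01,  8.65946998e+01, -1.08482450e-03,
        7.29094829e+01, -6.59683997e+00]), 'qvel': array([ 0.00481515, -0.02973165, -0.14946483,  0.01806121, -0.13013926,
       -0.04948436]), 'effort': array([ 6.91335499e-04, -5.28655171e+01, -2.79348797e+01, -2.46199835e-05,
        5.25609415e-03,  3.95309257e-05]), 'tcp_pos': array([0.27023937, 0.53502811, 0.25550125]), 'eef_rot': array([[-8.92578679e-01,  4.50890676e-01, -9.48182939e-04],
       [ 4.50891636e-01,  8.92577486e-01, -1.47097891e-03],
       [ 1.83076070e-04, -1.74049217e-03, -9.99998469e-01]]), 'wrist_force': array([ 8.31121179e-01, -6.41772965e-01,  6.43913278e-04]), 'ft_torque': array([0.00241362, 0.08290864, 0.01162458]), 'grip_width': 0.0851568251534862}
0.025
```

View pics/scene0.png

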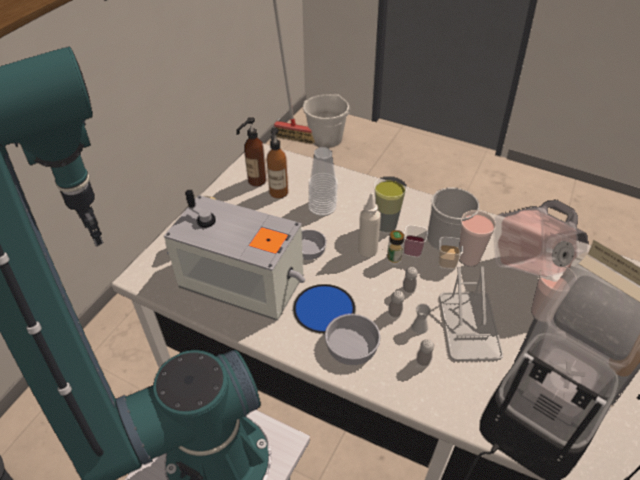

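View pics/top0.png

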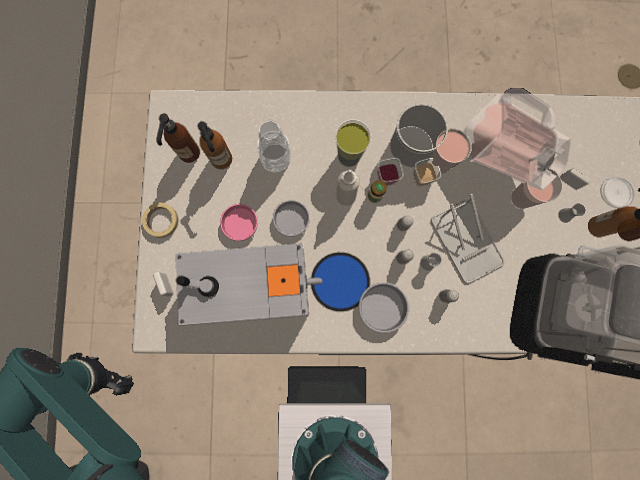

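The scene view shows the washer, the mat at (325,308), the dish at (352,340), three shakers at (410,280), (397,303) and (425,352), and the jigger at (421,318). The top view has the dish at (384,308), mat (341,281), flap (284,281), crank sleeve (183,281), shakers (405,222), (404,257) and (449,296), and jigger (430,262). I'll measure these now.

```bash
cat > m.py <<'E'
from h import *
def comps(mask,lo=30):
    n,l,s,c=cv2.connectedComponentsWithStats(mask.astype(np.uint8)); return [(l==i) for i in range(1,n) if s[i,4]>=lo]
if __name__=='__main__':
  P={}
  for n in('top','scene'):
    im=cv2.imread(f'pics/{n}0.png'); D=np.load(f'pics/{n}0.npy'); C=cloud(n,D); P[n]=C
    hsv=cv2.cvtColor(im,cv2.COLOR_BGR2HSV)
    for nm,a,b in(('mat',(105,150,80),(125,255,255)),('flap',(5,200,150),(20,255,255))):
        m=comps(cv2.inRange(hsv,a,b)>0,200)
        m=max(m,key=np.sum); p=cv2.convexHull(np.argwhere(m)[:,::-1].astype(np.int32))
        Z=0 if nm=='mat' else .21
        q=np.array([onz(n,*x[0],Z) for x in p]); print(n,nm,'bbox-mid',(q.min(0)+q.max(0))/2,'size',np.ptp(q,0)[:2],'depthz',np.median(C[m][:,2]))
        if nm=='flap': print(cv2.minAreaRect((q[:,:2]*1000).astype(np.float32)))
    # objects: top surfaces per cell
    Q=C[(D>0)&(C[...,2]>.012)&(C[...,2]<.3)&(C[...,1]<.0)&(C[...,1]>-.45)&(C[...,0]>.25)&(C[...,0]<.75)]
    img=np.zeros((250,225),np.uint8); ij=((Q[:,:2]-[.25,-.45])/.002).astype(int); img[ij[:,0],ij[:,1]]=1
    img=cv2.morphologyEx(img,cv2.MORPH_CLOSE,np.ones((3,3)))
    k,l,s,c=cv2.connectedComponentsWithStats(img); lab=l[ij[:,0],ij[:,1]]
    for i in range(1,k):
        q=Q[lab==i]
        if len(q)<40: continue
        zt=np.percentile(q[:,2],97); t=q[q[:,2]>zt-.02]
        print(n,i,len(q),'ztop %.3f'%zt,'bbox',q.min(0)[:2].round(3),q.max(0)[:2].round(3),'topmean',t.mean(0).round(3),'topmid',((t.min(0)+t.max(0))/2).round(3))
E
python3 m.py
```

```text
top mat bbox-mid [ 0.50435223 -0.01549644  0.        ] size [0.15332834 0.1535775 ] depthz 0.002635165724783608Traceback (most recent call last):
  File "m.py", line 11, in <module>
    m=max(m,key=np.sum); p=cv2.convexHull(np.argwhere(m)[:,::-1].astype(np.int32))
ValueError: max() iterable argument is empty
```

```bash
sed -i 's/(5,200,150)/(3,150,100)/' m.py; sed -i 's/key=np.sum/key=lambda a:a.sum()/' m.py; python3 m.py; python3 -c "
import cv2;im=cv2.imread('pics/top0.png');h=cv2.cvtColor(im,cv2.COLOR_BGR2HSV);print(h[275,275],h[290,290])"
```

```text
top mat bbox-mid [ 0.50435223 -0.01549644  0.        ] size [0.15332834 0.1535775 ] depthz 0.002635165724783608
top flap bbox-mid [0.48848004 0.13848559 0.21      ] size [0.07745797 0.08060239] depthz 0.21002883688107377
((489.74554443359375, 138.93344116210938), (73.90824890136719, 77.91966247558594), 4.951282978057861)
top 1 526 ztop 0.047 bbox [ 0.357 -0.207] [ 0.495 -0.066] topmean [ 0.427 -0.142  0.04 ] topmid [ 0.426 -0.136  0.037]
top 8 237 ztop 0.092 bbox [ 0.441 -0.34 ] [ 0.482 -0.299] topmean [ 0.458 -0.321  0.086] topmid [ 0.458 -0.323  0.085]
top 26 221 ztop 0.079 bbox [ 0.54  -0.294] [ 0.577 -0.254] topmean [ 0.563 -0.281  0.071] topmid [ 0.56  -0.274  0.072]
top 28 205 ztop 0.092 bbox [ 0.55  -0.214] [ 0.591 -0.177] topmean [ 0.569 -0.198  0.086] topmid [ 0.569 -0.199  0.083]
top 34 70 ztop 0.023 bbox [ 0.568 -0.45 ] [ 0.604 -0.376] topmean [ 0.586 -0.414  0.017] topmid [ 0.586 -0.413  0.018]
top 39 180 ztop 0.116 bbox [ 0.592 -0.379] [ 0.71 -0.31] topmean [ 0.695 -0.325  0.108] topmid [ 0.693 -0.326  0.109]
top 44 199 ztop 0.116 bbox [ 0.622 -0.437] [ 0.739 -0.345] top
[... 1282 characters left out ...]
] topmean [ 0.58  -0.415  0.018] topmid [ 0.579 -0.414  0.018]
scene 11 239 ztop 0.113 bbox [ 0.589 -0.381] [ 0.712 -0.318] topmean [ 0.693 -0.329  0.106] topmid [ 0.689 -0.328  0.105]
scene 12 256 ztop 0.111 bbox [ 0.621 -0.438] [ 0.738 -0.357] topmean [ 0.72  -0.386  0.104] topmid [ 0.72  -0.386  0.106]
scene 13 321 ztop 0.088 bbox [ 0.642 -0.227] [ 0.675 -0.183] topmean [ 0.659 -0.206  0.081] topmid [ 0.66  -0.205  0.08 ]
scene 17 701 ztop 0.164 bbox [ 0.723 -0.066] [ 0.75  -0.007] topmean [ 0.744 -0.035  0.155] topmid [ 0.741 -0.033  0.162]
scene 18 337 ztop 0.107 bbox [ 0.729 -0.145] [ 0.75  -0.101] topmean [ 0.741 -0.123  0.1  ] topmid [ 0.741 -0.122  0.101]
[ 12 193 228] [ 12 197 227]
```

Measurements agree within a few mm: mat (0.503,-0.0155), flap (0.488,0.137), washer yaw about 4.7°, dish (0.425,-0.138) with its rim at about 0.04. I'll set the yaw with the jaws along washer x, rise, then swing above the dish. The open fingers will cage the dish from inside.

>>> jog_arm(rows=[[[8.5,0,0,-3,0,0,0.17],[8.5,0,0,-3,0,0,0.17],[8.5,0,0,-3,0,0,0.17],[8.5,0,0,-3,0,0,0.17],[8.5,0,0,-3,0,0,0.17]]], grip_force=30)

```text
time_s: 0.72
tcp_pos: [0.2704, 0.5352, 0.4067]
eef_rot: [[-0.245, 0.97, -0.001], [0.97, 0.245, -0.001], [-0.001, -0.001, -1.0]]
wrist_force: [-0.4, 0.2, -0.6]
grip_width: 0.0853
```

>>> jog_arm(rows=[[[8.5,0,2,0,0,0,0.17],[8.5,-5.5,2,0,0,0,0],[8.5,-5.5,2,0,0,0,0],[8.5,-5.5,2,0,0,0,0],[8.5,-5.5,2,0,0,0,0]]])

```text
time_s: 1.35
tcp_pos: [0.3882, 0.3261, 0.4059]
eef_rot: [[-0.083, 0.997, -0.0], [0.997, 0.083, -0.001], [-0.0, -0.0, -1.0]]
wrist_force: [0.6, 0.9, 0.3]
grip_width: 0.0851
```

>>> jog_arm(rows=[[[8.5,-5.5,0,0,0,0,0],[8.5,-5.5,0,0,0,0,0],[8.5,-5.5,0,0,0,0,0],[8.5,-5.5,0,0,0,0,0],[8.5,-5.5,0,0,0,0,0]]])

```text
time_s: 1.98
tcp_pos: [0.4103, 0.0522, 0.4061]
eef_rot: [[-0.083, 0.997, -0.0], [0.997, 0.083, -0.0], [-0.0, -0.0, -1.0]]
wrist_force: [1.1, 0.7, -0.9]
grip_width: 0.085
```

>>> jog_arm(rows=[[[8.5,-5.5,0,0,0,0,0],[8.5,-5.5,0,0,0,0,0],[8.5,-5.5,0,0,0,0,0],[8.5,0,0,0,0,0,0],[8.5,0,0,0,0,0,0]]])

```text
time_s: 2.6
tcp_pos: [0.424, -0.1102, 0.4059]
eef_rot: [[-0.082, 0.997, -0.001], [0.997, 0.082, 0.001], [0.001, -0.001, -1.0]]
wrist_force: [-0.5, 0.1, 0.9]
grip_width: 0.0852
```

```bash
cat > go.py <<'E'
import sys
from h import *
def go(*T):
    s=env.get_state(); R=s['eef_rot']; p=s['tcp_pos']; print('t',s['time_s'],'tcp',p.round(4),'ang',np.degrees(np.arctan2(R[1,1],R[0,1])).round(2),'tilt',R[:,2].round(4),'F',s['wrist_force'].round(1),'w',s['grip_width'].round(4))
    for t in T: print('to',np.round(t,4),'tool cm',(R.T@(np.array(t)-p)*100).round(2))
if __name__=='__main__':
    a=[float(x) for x in sys.argv[1:]]; go(*np.array(a).reshape(-1,3))
E
python3 go.py .425 -.138 .035 .425 -.138 .1; python3 -c "
from h import *; print(env.get_state()['joint_positions'])"
```

```text
[-2.36437502e+01  2.51131239e-01  9.13110675e+01  3.07597544e-02
  8.85147897e+01 -2.83452241e+01]Traceback (most recent call last):
  File "go.py", line 7, in <module>
    a=[float(x) for x in sys.argv[1:]]; go(*np.array(a).reshape(-1,3))
                                        ~~^^^^^^^^^^^^^^^^^^^^^^^^^^^^
  File "go.py", line 4, in go
    s=env.get_state(); R=s['eef_rot']; p=s['tcp_pos']; print('t',s['time_s'],'tcp',p.round(4),'ang',np.degrees(np.arctan2(R[1,1],R[0,1])).round(2),'tilt',R[:,2].round(4),'F',s['wrist_force'].round(1),'w',s['grip_width'].round(4))
                                                                                                                                                                                                            ^^^^^^^^^^^^^^^^^^^^^
AttributeError: 'float' object has no attribute 'round'
```

```bash
sed -i "s/s\['grip_width'\].round(4)/round(float(s['grip_width']),4)/" go.py
```

>>> jog_arm(rows=[[[8.5,-2.8,-0.1,5,0,0,0],[8.5,0,0,6,0,0,0],[8.5,0,0,6,0,0,0],[8.5,0,0,6,0,0,0],[8.5,0,0,6,0,0,0]]])

```text
time_s: 3.22
tcp_pos: [0.426, -0.1368, 0.1151]
eef_rot: [[-0.085, 0.996, 0.001], [0.996, 0.085, -0.0], [-0.001, 0.001, -1.0]]
wrist_force: [1.5, -0.7, -1.1]
grip_width: 0.0849
```

>>> jog_arm(rows=[[[8.5,0,0,2,0,0,0],[8.5,0,0,1.5,0,0,0],[8.5,0,0,1.5,0,0,0],[8.5,0,0,1.5,0,0,0],[8.5,0,0,1,0,0,0]]])

```text
time_s: 3.85
tcp_pos: [0.4258, -0.137, 0.0409]
eef_rot: [[-0.085, 0.996, -0.0], [0.996, 0.085, 0.0], [0.0, -0.0, -1.0]]
wrist_force: [0.2, 0.2, -0.9]
grip_width: 0.0848
```

```bash
python3 go.py .503 -.0155 .035; python3 -c "
from h import *
im,d=shot('top','t1'); C=cloud('top',d)
cv2.imwrite('pics/t1c.png',cv2.resize(im[220:360,270:470,::-1],None,fx=4,fy=4))"
```

```text
t 3.85 tcp [ 0.4258 -0.137   0.0409] ang 4.88 tilt [-4.e-04  3.e-04 -1.e+00] F [ 0.2  0.2 -0.9] w 0.0848
to [ 0.503  -0.0155  0.035 ] tool cm [11.45  8.73  0.59]
```

View pics/t1c.png

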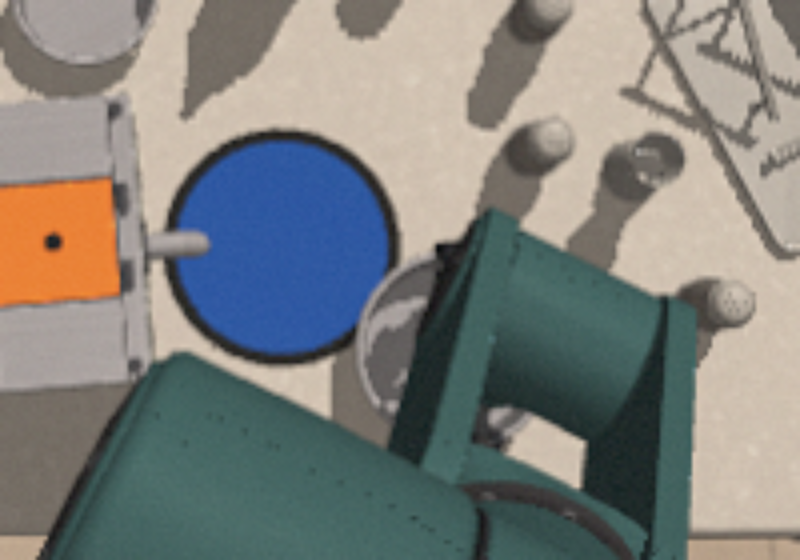

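The crop shows the open fingers inside the dish, with no contact force. I'll slide it toward the mat slowly.

>>> jog_arm(rows=[[[8.5,0,0,0.5,0,0,0],[8.5,0.8,0.6,0,0,0,0],[8.5,0.8,0.6,0,0,0,0],[8.5,0.8,0.6,0,0,0,0],[8.5,0.8,0.6,0,0,0,0]]])

```text
time_s: 4.53
tcp_pos: [0.4472, -0.104, 0.0364]
eef_rot: [[-0.083, 0.997, -0.0], [0.997, 0.083, -0.0], [-0.0, -0.0, -1.0]]
wrist_force: [-1.2, -2.2, -0.4]
grip_width: 0.0852
```

>>> jog_arm(rows=[[[8.5,0.8,0.6,0,0,0,0],[8.5,0.8,0.6,0,0,0,0],[8.5,0.8,0.6,0,0,0,0],[8.5,0.8,0.6,0,0,0,0],[8.5,0.8,0.6,0,0,0,0]]])

```text
time_s: 5.15
tcp_pos: [0.474, -0.0619, 0.0363]
eef_rot: [[-0.083, 0.997, 0.0], [0.997, 0.083, -0.0], [-0.0, 0.0, -1.0]]
wrist_force: [-1.3, -3.3, 0.5]
grip_width: 0.0849
```

>>> jog_arm(rows=[[[8.5,0.8,0.6,0,0,0,0],[8.5,0.8,0.6,0,0,0,0],[8.5,0.8,0.6,0,0,0,0],[8.5,0.8,0.6,0,0,0,0],[8.5,0,0,0,0,0,0]]])

```text
time_s: 5.78
tcp_pos: [0.4956, -0.0277, 0.0363]
eef_rot: [[-0.084, 0.996, 0.001], [0.996, 0.084, 0.0], [0.0, 0.001, -1.0]]
wrist_force: [1.1, 0.7, 0.4]
grip_width: 0.0851
```

```bash
python3 go.py .503 -.0155 .035; python3 -c "
from h import *
im,d=shot('scene','s2')
cv2.imwrite('pics/s2c.png',cv2.resize(im[200:400,230:450,::-1],None,fx=3,fy=3))"
```

```text
t 5.775 tcp [ 0.4956 -0.0277  0.0363] ang 4.8 tilt [ 1.e-03  2.e-04 -1.e+00] F [1.1 0.7 0.4] w 0.0851
to [ 0.503  -0.0155  0.035 ] tool cm [1.15 0.84 0.13]
```

View pics/s2c.png

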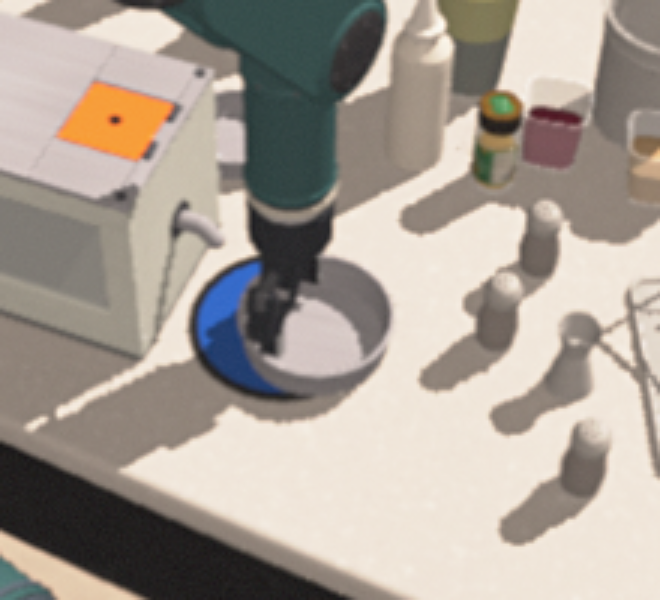

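The fingers sit toward the washer end of the dish, and the dish lags about 2 cm, centre near (316,325) in the crop. I'll measure its rim.

```bash
cat > dish.py <<'E'
from h import *
from scipy.optimize import least_squares
def dish(n,D,guess,lo=.03,hi=.05):
    C=cloud(n,D); r0=np.hypot(*(C[...,:2]-guess).transpose(2,0,1))
    q=C[(D>0)&(C[...,2]>lo)&(C[...,2]<hi)&(r0<.105)&(r0>.04)][:,:2]
    f=least_squares(lambda c:np.hypot(*(q-c).T)-.068,guess,loss='soft_l1',f_scale=.003)
    return f.x.round(4),len(q),np.median(abs(f.fun)).round(4)
if __name__=='__main__':
    import sys; g=[float(x) for x in sys.argv[1:3]]
    for n in ('scene','top'):
        im,D=env.get_image(n); print(n,dish(n,D,g))
E
python3 dish.py .487 -.045
```

```text
scene (array([ 0.4947, -0.0544]), 394, np.float64(0.0018))
top (array([ 0.5001, -0.0497]), 75, np.float64(0.0016))
```

>>> jog_arm(rows=[[[8.5,-0.5,0,-2,0,0,0],[8.5,0,0,-6,0,0,0],[8.5,-5.5,0.4,0,0,0,0],[8.5,-5.5,0.35,0,0,0,0],[8.5,0,0,4,0,0,0]]])

```text
time_s: 6.55
tcp_pos: [0.5163, -0.1479, 0.0788]
eef_rot: [[-0.079, 0.997, 0.01], [0.997, 0.079, -0.005], [-0.006, 0.009, -1.0]]
wrist_force: [0.8, 0.2, -0.1]
grip_width: 0.0853
```

>>> jog_arm(rows=[[[8.5,0,0,2.3,0,0,0],[8.5,0,0,2,0,0,0],[8.5,0,0,0,0,0,0]]])

```text
time_s: 6.92
tcp_pos: [0.5103, -0.1422, 0.032]
eef_rot: [[-0.082, 0.997, -0.003], [0.997, 0.082, 0.001], [0.002, -0.003, -1.0]]
wrist_force: [0.1, -0.8, 0.0]
grip_width: 0.0847
```

```bash
python3 go.py .507 -.0768 .035; python3 dish.py .4975 -.052
```

```text
t 6.925 tcp [ 0.5103 -0.1422  0.032 ] ang 4.72 tilt [-0.0033  0.0014 -1.    ] F [ 0.1 -0.8  0. ] w 0.0847
to [ 0.507  -0.0768  0.035 ] tool cm [ 6.54  0.21 -0.29]
scene (array([ 0.4942, -0.0538]), 395, np.float64(0.0015))
top (array([ 0.4974, -0.0516]), 188, np.float64(0.0018))
```

>>> jog_arm(rows=[[[8.5,1,0.2,0,0,0,0],[8.5,1,0,0,0,0,0],[8.5,1,0,0,0,0,0],[8.5,0.8,0,0,0,0,0],[8.5,0.8,0,0,0,0,0]]])

```text
time_s: 7.65
tcp_pos: [0.5099, -0.096, 0.0335]
eef_rot: [[-0.083, 0.997, 0.0], [0.997, 0.083, -0.0], [-0.0, 0.0, -1.0]]
wrist_force: [-0.1, -2.7, 1.4]
grip_width: 0.085
```

>>> jog_arm(rows=[[[8.5,0.8,0,0,0,0,0],[8.5,0.6,0,0,0,0,0],[8.5,0,0,0,0,0,0]]])

```text
time_s: 8.02
tcp_pos: [0.5088, -0.0818, 0.0332]
eef_rot: [[-0.083, 0.997, -0.0], [0.997, 0.083, 0.0], [0.0, 0.0, -1.0]]
wrist_force: [1.1, 0.2, -0.5]
grip_width: 0.0848
```

```bash
python3 go.py .507 -.0768 .035; python3 dish.py .5 -.025
```

```text
t 8.025 tcp [ 0.5088 -0.0818  0.0332] ang 4.76 tilt [-0.e+00  5.e-04 -1.e+00] F [ 1.1  0.2 -0.5] w 0.0848
to [ 0.507  -0.0768  0.035 ] tool cm [ 0.51 -0.14 -0.18]
scene (array([ 0.5004, -0.0187]), 330, np.float64(0.0019))
top (array([ 0.503 , -0.0154]), 204, np.float64(0.0017))
```

The dish centre is within about 2-3 mm of the mat centre in both views. Next is shaker (0.566,-0.2015).

>>> jog_arm(rows=[[[8.5,-2,0,0,0,0,0],[8.5,0,0,-5,0,0,0],[8.5,0,0,-6,0,0,0],[8.5,-5.2,2.4,-1,0,0,0],[8.5,-5.1,2.3,0,0,0,0]]])

```text
time_s: 8.75
tcp_pos: [0.5673, -0.204, 0.1556]
eef_rot: [[-0.083, 0.997, 0.004], [0.997, 0.083, -0.002], [-0.002, 0.003, -1.0]]
wrist_force: [-0.2, 0.4, 0.3]
grip_width: 0.0847
```

>>> jog_arm(rows=[[[8.5,0,0,0,0,0,0],[8.5,0,0,3,0,0,0],[8.5,0,0,2.5,0,0,0],[8.5,0,0,2,0,0,0],[8.5,0,0,0,0,0,0]]])

```text
time_s: 9.38
tcp_pos: [0.5635, -0.2006, 0.0764]
eef_rot: [[-0.082, 0.997, -0.005], [0.997, 0.082, 0.002], [0.003, -0.004, -1.0]]
wrist_force: [0.0, 1.2, -0.5]
grip_width: 0.0847
```

```bash
python3 go.py .566 -.2015 .078; python3 -c "
from h import *
im,d=shot('scene','s3')
cv2.imwrite('pics/s3c.png',cv2.resize(im[180:380,300:500,::-1],None,fx=3,fy=3))"
```

```text
t 9.375 tcp [ 0.5635 -0.2006  0.0764] ang 4.73 tilt [-0.0047  0.0023 -1.    ] F [ 0.   1.2 -0.5] w 0.0847
to [ 0.566  -0.2015  0.078 ] tool cm [-0.11  0.24 -0.16]
```

View pics/s3c.png

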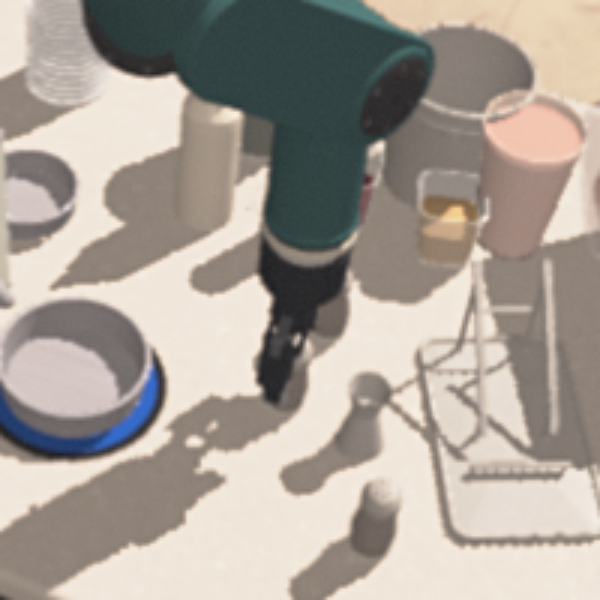

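The fingers straddle the shaker and the dish is on the mat. Close the gripper.

>>> jog_arm(rows=[[[3,0,0.1,0,0,0,0],[3,0,0,0,0,0,0],[3,0,0,0,0,0,0],[3,0,0,0,0,0,0],[3,0,0,0,0,0,0]]], grip_force=30)

```text
time_s: 10.05
tcp_pos: [0.5676, -0.2014, 0.0792]
eef_rot: [[-0.083, 0.997, 0.002], [0.997, 0.083, -0.001], [-0.001, 0.002, -1.0]]
wrist_force: [-0.7, 0.6, 6.1]
grip_width: 0.0336
```

>>> jog_arm(rows=[[[3,0,0,0,0,0,0],[3,0,0,-4,0,0,0],[3,0,0,-5,0,0,0],[3,0,0,-5,0,0,0],[3,0,0,-5,0,0,0]]])

```text
time_s: 10.68
tcp_pos: [0.5662, -0.2007, 0.2695]
eef_rot: [[-0.083, 0.997, -0.001], [0.997, 0.083, 0.0], [0.0, -0.001, -1.0]]
wrist_force: [1.0, -1.0, -0.7]
grip_width: 0.0334
```

>>> jog_arm(rows=[[[3,0,0,-5,0,0,0],[3,0,0,0,0,0,0],[3,0,0,0,0,0,0]]])

```text
time_s: 11.05
tcp_pos: [0.5661, -0.2007, 0.3174]
eef_rot: [[-0.083, 0.997, -0.002], [0.997, 0.083, 0.001], [0.001, -0.001, -1.0]]
wrist_force: [0.1, 0.3, -1.6]
grip_width: 0.0332
```

```bash
python3 go.py .4876 .142 .31; python3 - <<'E'
from h import *
s=env.get_state()
for n in('scene','top'):
    im,D=shot(n,n+'4'); C=cloud(n,D); p=s['tcp_pos']
    q=C[(D>0)&(np.hypot(*(C[...,:2]-p[:2]).transpose(2,0,1))<.035)&(C[...,2]<p[2]-.03)&(C[...,2]>.1)]
    print(n,len(q),np.percentile(q,[2,50,98],axis=0).round(3).tolist())
im=cv2.imread('pics/scene4.png'); cv2.imwrite('pics/s4c.png',cv2.resize(im[150:350,300:500],None,fx=3,fy=3))
E
```

```text
t 11.05 tcp [ 0.5661 -0.2007  0.3174] ang 4.76 tilt [-1.5e-03  6.0e-04 -1.0e+00] F [ 0.1  0.3 -1.6] w 0.0332
to [0.4876 0.142  0.31  ] tool cm [34.8  -4.98  0.77]
scene 230 [[0.543, -0.221, 0.241], [0.55, -0.206, 0.268], [0.566, -0.182, 0.287]]
top 66 [[0.552, -0.187, 0.247], [0.566, -0.178, 0.274], [0.584, -0.175, 0.287]]
```

View pics/s4c.png

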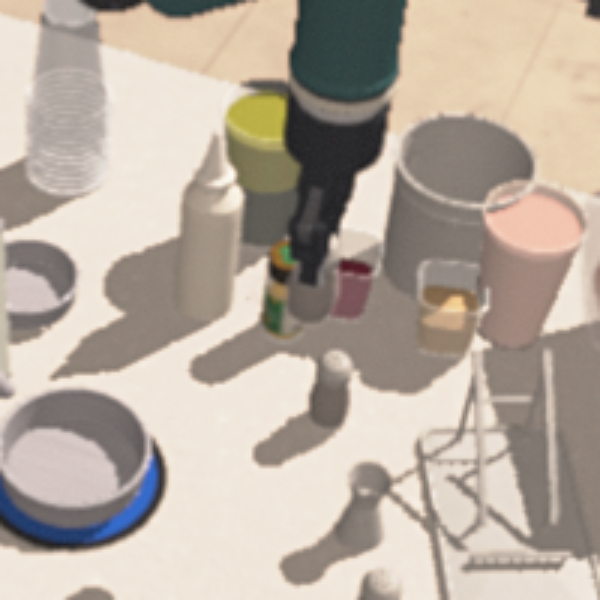

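The shaker is held by its upper part (reading 33 mm), bottom at about z 0.24, vertical. Carry it over the flap.

>>> jog_arm(rows=[[[3,4,-0.6,-1,0,0,0],[3,5,-0.7,0,0,0,0],[3,5,-0.7,0,0,0,0],[3,5,-0.7,0,0,0,0],[3,5,-0.7,0,0,0,0]]])

```text
time_s: 11.78
tcp_pos: [0.5116, 0.0368, 0.3265]
eef_rot: [[-0.083, 0.997, -0.003], [0.997, 0.083, 0.0], [0.001, -0.003, -1.0]]
wrist_force: [0.5, 0.2, -1.4]
grip_width: 0.0334
```

>>> jog_arm(rows=[[[3,5,-0.7,0,0,0,0],[3,4,-0.6,0,0,0,0],[3,1.8,-0.3,0,0,0,0],[3,0,0,0,0,0,0],[3,0,0,0,0,0,0]]])

```text
time_s: 12.4
tcp_pos: [0.4884, 0.1406, 0.3278]
eef_rot: [[-0.082, 0.997, -0.001], [0.997, 0.082, -0.001], [-0.001, -0.001, -1.0]]
wrist_force: [0.3, 0.2, -1.3]
grip_width: 0.0331
```

```bash
python3 go.py .4876 .142 .24; python3 - <<'E'
from h import *
im,D=shot('scene','s5'); cv2.imwrite('pics/s5c.png',cv2.resize(im[130:330,150:350,::-1],None,fx=3,fy=3))
E
```

```text
t 12.4 tcp [0.4884 0.1406 0.3278] ang 4.73 tilt [-8.e-04 -1.e-03 -1.e+00] F [ 0.3  0.2 -1.3] w 0.0331
to [0.4876 0.142  0.24  ] tool cm [ 0.16 -0.06  8.78]
```

View pics/s5c.png

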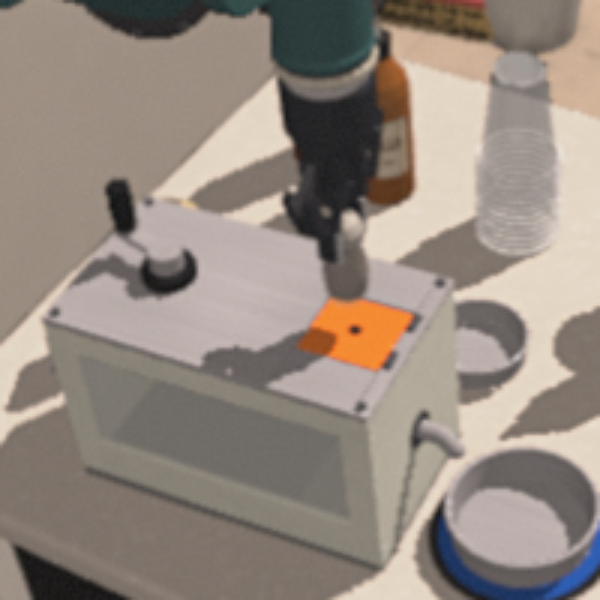

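The shaker is held upright above the flap, with flap centre at (355,330) in the crop. Lower it in.

>>> jog_arm(rows=[[[3,0.1,0,2,0,0,0],[3,0,0,2,0,0,0],[3,0,0,2,0,0,0],[3,0,0,1.5,0,0,0],[3,0,0,1.2,0,0,0]]])

```text
time_s: 13.08
tcp_pos: [0.4884, 0.142, 0.2407]
eef_rot: [[-0.082, 0.997, -0.0], [0.997, 0.082, -0.0], [-0.0, -0.0, -1.0]]
wrist_force: [0.2, 0.7, -0.6]
grip_width: 0.0333
```

>>> jog_arm(rows=[[[3,0,0,0,0,0,0]]])

```text
time_s: 13.2
tcp_pos: [0.4876, 0.1423, 0.2405]
eef_rot: [[-0.082, 0.997, -0.002], [0.997, 0.082, -0.0], [0.0, -0.002, -1.0]]
wrist_force: [-0.5, 0.5, -0.3]
grip_width: 0.0333
```

```bash
python3 go.py; python3 - <<'E'
from h import *
im,D=shot('scene','s6'); cv2.imwrite('pics/s6c.png',cv2.resize(im[160:310,190:340,::-1],None,fx=4,fy=4))
E
```

```text
t 13.2 tcp [0.4876 0.1423 0.2405] ang 4.73 tilt [-1.8e-03 -1.0e-04 -1.0e+00] F [-0.5  0.5 -0.3] w 0.0333
```

View pics/s6c.png

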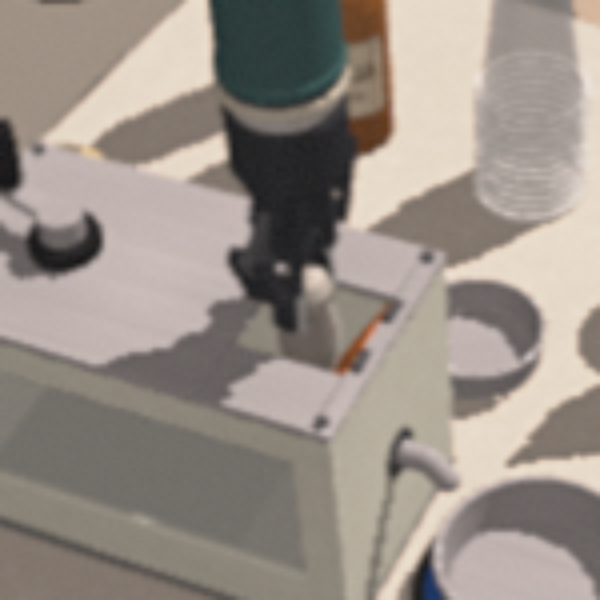

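It is half way in and the flap has swung open. Release, rise, close the fingers and push from above.

>>> jog_arm(rows=[[[6,0,0,0,0,0,0],[6,0,0,0,0,0,0],[6,0,0,-4,0,0,0],[3,0,0,-4,0,0,0],[0,0,0,0,0,0,0]]])

```text
time_s: 13.88
tcp_pos: [0.4904, 0.1429, 0.3251]
eef_rot: [[-0.083, 0.997, 0.008], [0.997, 0.083, 0.001], [0.0, 0.008, -1.0]]
wrist_force: [0.4, -0.2, -0.9]
grip_width: 0.0243
```

>>> jog_arm(rows=[[[0,0,0,0,0,0,0],[0,0,0,0,0,0,0],[0,0,0,0,0,0,0],[0,0,0,2,0,0,0],[0,0,0,2,0,0,0]]])

```text
time_s: 14.5
tcp_pos: [0.488, 0.1426, 0.2804]
eef_rot: [[-0.083, 0.997, -0.0], [0.997, 0.083, -0.0], [-0.0, -0.0, -1.0]]
wrist_force: [0.3, 0.2, -0.2]
grip_width: -0.0001
```

>>> jog_arm(rows=[[[0,0,0,2,0,0,0],[0,0,0,2,0,0,0],[0,0,0,2,0,0,0],[0,0,0,2,0,0,0],[0,0,0,0.5,0,0,0]]])

```text
time_s: 15.12
tcp_pos: [0.4871, 0.1424, 0.1948]
eef_rot: [[-0.083, 0.997, -0.003], [0.997, 0.083, -0.0], [-0.0, -0.003, -1.0]]
wrist_force: [-0.2, 0.3, 1.8]
grip_width: -0.0001
```

>>> jog_arm(rows=[[[0,0,0,0,0,0,0],[0,0,0,-4,0,0,0],[0,0,0,-4,0,0,0],[0,0,0,-4,0,0,0],[4,0,0,-4,0,0,0]]])

```text
time_s: 15.75
tcp_pos: [0.4881, 0.1426, 0.3586]
eef_rot: [[-0.083, 0.997, 0.002], [0.997, 0.083, 0.0], [-0.0, 0.002, -1.0]]
wrist_force: [-0.2, 0.7, -0.2]
grip_width: 0.0167
```

```bash
python3 go.py .454 -.3245 .16 .664 -.204 .16 .561 -.278 .16; python3 - <<'E'
from h import *
im,D=shot('scene','s7'); cv2.imwrite('pics/s7c.png',cv2.resize(im[160:310,170:320,::-1],None,fx=4,fy=4))
E
```

```text
t 15.75 tcp [0.4881 0.1426 0.3586] ang 4.76 tilt [ 0.0016  0.     -1.    ] F [-0.2  0.7 -0.2] w 0.0167
to [ 0.454  -0.3245  0.16  ] tool cm [-46.26  -7.3   19.86]
to [ 0.664 -0.204  0.16 ] tool cm [-35.99  14.62  19.89]
to [ 0.561 -0.278  0.16 ] tool cm [-42.51   3.74  19.88]
```

View pics/s7c.png

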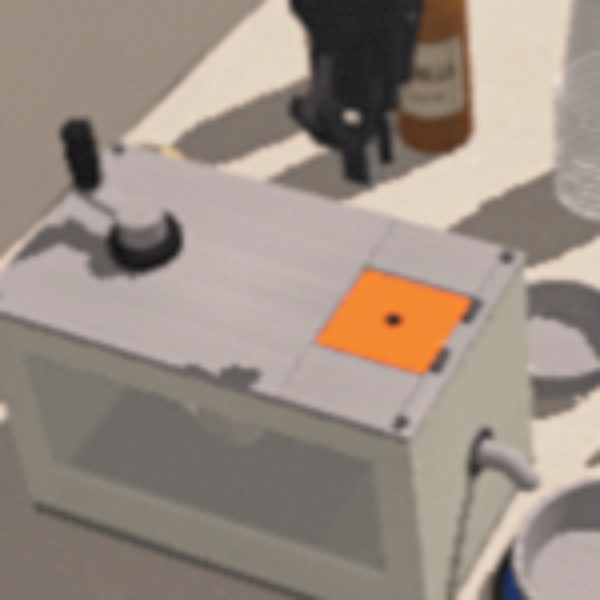

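The flap is shut and the shaker shows inside behind the window. Next is the shaker at (0.664,-0.204).

>>> jog_arm(rows=[[[8.5,-6,2.4,0,0,0,0],[8.5,-6,2.4,0,0,0,0],[8.5,-6,2.4,0,0,0,0],[8.5,-6,2.4,0,0,0,0],[8.5,-6,2.5,0,0,0,0]]])

```text
time_s: 16.42
tcp_pos: [0.6294, -0.1386, 0.3572]
eef_rot: [[-0.083, 0.997, 0.001], [0.997, 0.083, -0.0], [-0.001, 0.001, -1.0]]
wrist_force: [0.7, 0.4, 0.5]
grip_width: 0.0852
```

>>> jog_arm(rows=[[[8.5,-6,2.5,0,0,0,0],[8.5,0,0,4,0,0,0],[8.5,0,0,6,0,0,0],[8.5,0,0,6,0,0,0],[8.5,0,0,4,0,0,0]]])

```text
time_s: 17.05
tcp_pos: [0.6562, -0.1918, 0.1538]
eef_rot: [[-0.083, 0.997, -0.002], [0.997, 0.083, 0.001], [0.001, -0.002, -1.0]]
wrist_force: [0.8, -0.2, -0.4]
grip_width: 0.0851
```

>>> jog_arm(rows=[[[8.5,0,0,0,0,0,0]]])

```text
time_s: 17.18
tcp_pos: [0.6549, -0.1912, 0.1531]
eef_rot: [[-0.083, 0.997, -0.007], [0.997, 0.083, 0.002], [0.003, -0.006, -1.0]]
wrist_force: [-0.5, 1.0, 1.1]
grip_width: 0.0853
```

```bash
python3 go.py .664 -.204 .077
```

```text
t 17.175 tcp [ 0.6549 -0.1912  0.1531] ang 4.75 tilt [-0.0067  0.0024 -1.    ] F [-0.5  1.   1.1] w 0.0853
to [ 0.664 -0.204  0.077] tool cm [-1.37  0.85  7.61]
```

>>> jog_arm(rows=[[[8.5,-1.4,0.8,0,0,0,0],[8.5,0,0,0,0,0,0],[8.5,0,0,3,0,0,0],[8.5,0,0,3,0,0,0],[8.5,0,0,1.6,0,0,0]]])

```text
time_s: 17.8
tcp_pos: [0.6668, -0.2056, 0.0805]
eef_rot: [[-0.083, 0.997, 0.001], [0.997, 0.083, -0.0], [-0.0, 0.001, -1.0]]
wrist_force: [-0.0, 0.6, 0.1]
grip_width: 0.085
```

>>> jog_arm(rows=[[[3,0,0,0,0,0,0],[3,0,0,0,0,0,0],[3,0,0,0,0,0,0],[3,0,0,0,0,0,0],[3,0,0,0,0,0,0]]])

```text
time_s: 18.42
tcp_pos: [0.6677, -0.2058, 0.082]
eef_rot: [[-0.083, 0.997, 0.003], [0.997, 0.083, -0.001], [-0.001, 0.003, -1.0]]
wrist_force: [0.2, 1.0, 7.0]
grip_width: 0.0326
```

>>> jog_arm(rows=[[[3,0,0,0,0,0,0],[3,0,0,-4,0,0,0],[3,0,0,-5,0,0,0],[3,0,0,-5,0,0,0],[3,0,0,-5,0,0,0]]])

```text
time_s: 19.05
tcp_pos: [0.666, -0.2052, 0.2718]
eef_rot: [[-0.083, 0.997, -0.001], [0.997, 0.083, 0.0], [0.0, -0.001, -1.0]]
wrist_force: [0.1, -0.3, -1.5]
grip_width: 0.0322
```

>>> jog_arm(rows=[[[3,0,0,-6,0,0,0],[3,0,0,0,0,0,0],[3,0,0,0,0,0,0]]])

```text
time_s: 19.42
tcp_pos: [0.6659, -0.2051, 0.3297]
eef_rot: [[-0.083, 0.997, -0.001], [0.997, 0.083, 0.0], [0.0, -0.001, -1.0]]
wrist_force: [-0.6, -0.2, -2.6]
grip_width: 0.0326
```

```bash
cat > held.py <<'E'
from h import *
from go import go
go((.4876,.142,.3278))
s=env.get_state(); p=s['tcp_pos']
for n in('scene','top'):
    im,D=env.get_image(n); C=cloud(n,D)
    q=C[(D>0)&(np.hypot(*(C[...,:2]-p[:2]).transpose(2,0,1))<.04)&(C[...,2]<p[2]-.03)&(C[...,2]>p[2]-.15)]
    if len(q): print(n,len(q),np.percentile(q-p,[2,50,98],axis=0).round(3).tolist())
E
python3 held.py
```

```text
t 19.425 tcp [ 0.6659 -0.2051  0.3297] ang 4.76 tilt [-1.e-03  2.e-04 -1.e+00] F [-0.6 -0.2 -2.6] w 0.0326
to [0.4876 0.142  0.3278] tool cm [ 36.07 -14.89   0.22]
scene 254 [[-0.023, -0.02, -0.079], [-0.016, -0.004, -0.051], [0.003, 0.02, -0.031]]
top 29 [[-0.006, 0.017, -0.078], [0.003, 0.025, -0.047], [0.017, 0.027, -0.034]]
```

>>> jog_arm(rows=[[[3,4.5,-1.9,0,0,0,0],[3,4.5,-1.9,0,0,0,0],[3,4.5,-1.9,0,0,0,0],[3,4.5,-1.9,0,0,0,0],[3,4.5,-1.9,0,0,0,0]]])

```text
time_s: 20.15
tcp_pos: [0.5512, 0.0124, 0.3282]
eef_rot: [[-0.083, 0.997, -0.004], [0.997, 0.083, 0.0], [0.001, -0.004, -1.0]]
wrist_force: [-0.4, 0.8, -1.7]
grip_width: 0.0326
```

>>> jog_arm(rows=[[[3,4.5,-1.9,0,0,0,0],[3,4.5,-1.9,0,0,0,0],[3,4.5,-1.6,0,0,0,0],[3,0,0,0,0,0,0],[3,0,0,0,0,0,0]]])

```text
time_s: 20.78
tcp_pos: [0.4877, 0.1408, 0.3291]
eef_rot: [[-0.084, 0.996, -0.002], [0.996, 0.084, -0.001], [-0.001, -0.002, -1.0]]
wrist_force: [0.4, 0.8, -1.6]
grip_width: 0.0324
```

```bash
python3 go.py .4876 .142 .24
```

```text
t 20.775 tcp [0.4877 0.1408 0.3291] ang 4.8 tilt [-0.0021 -0.001  -1.    ] F [ 0.4  0.8 -1.6] w 0.0324
to [0.4876 0.142  0.24  ] tool cm [0.13 0.02 8.91]
```

>>> jog_arm(rows=[[[3,0.1,0,2,0,0,0],[3,0,0,2,0,0,0],[3,0,0,2,0,0,0],[3,0,0,1.5,0,0,0],[3,0,0,1.4,0,0,0]]])

```text
time_s: 21.4
tcp_pos: [0.4884, 0.1415, 0.2404]
eef_rot: [[-0.082, 0.997, -0.0], [0.997, 0.082, -0.0], [-0.0, -0.0, -1.0]]
wrist_force: [1.2, 0.7, -0.2]
grip_width: 0.0325
```

>>> jog_arm(rows=[[[6,0,0,0,0,0,0],[6,0,0,0,0,0,0],[6,0,0,-4,0,0,0],[3,0,0,-4,0,0,0],[0,0,0,0,0,0,0]]])

```text
time_s: 22.02
tcp_pos: [0.4906, 0.1425, 0.3255]
eef_rot: [[-0.083, 0.997, 0.009], [0.997, 0.083, 0.001], [0.0, 0.009, -1.0]]
wrist_force: [0.5, 0.3, -0.7]
grip_width: 0.0245
```

>>> jog_arm(rows=[[[0,0,0,0,0,0,0],[0,0,0,0,0,0,0],[0,0,0,0,0,0,0],[0,0,0,2,0,0,0],[0,0,0,2,0,0,0]]])

```text
time_s: 22.65
tcp_pos: [0.4879, 0.1421, 0.2804]
eef_rot: [[-0.083, 0.997, -0.0], [0.997, 0.083, -0.0], [-0.0, -0.0, -1.0]]
wrist_force: [-0.5, 0.2, -0.7]
grip_width: -0.0003
```

>>> jog_arm(rows=[[[0,0,0,2,0,0,0],[0,0,0,2,0,0,0],[0,0,0,2,0,0,0],[0,0,0,2,0,0,0],[0,0,0,0.5,0,0,0]]])

```text
time_s: 23.28
tcp_pos: [0.487, 0.1419, 0.1948]
eef_rot: [[-0.083, 0.997, -0.003], [0.997, 0.083, -0.0], [-0.0, -0.003, -1.0]]
wrist_force: [-0.6, -0.5, 1.1]
grip_width: 0.0002
```

>>> jog_arm(rows=[[[0,0,0,0,0,0,0],[0,0,0,-4,0,0,0],[0,0,0,-4,0,0,0],[0,0,0,-4,0,0,0],[4,0,0,-4,0,0,0]]])

```text
time_s: 23.9
tcp_pos: [0.4881, 0.142, 0.3586]
eef_rot: [[-0.083, 0.997, 0.002], [0.997, 0.083, -0.0], [-0.0, 0.002, -1.0]]
wrist_force: [-0.4, 0.4, -0.0]
grip_width: 0.0168
```

```bash
python3 go.py .454 -.3245 .16 .561 -.278 .16; cat > flap.py <<'E'
from h import *
im,D=env.get_image('scene'); C=cloud('scene',D); hsv=cv2.cvtColor(im,cv2.COLOR_RGB2HSV)
m=(cv2.inRange(hsv,(3,150,100),(20,255,255))>0)&(np.hypot(*(C[...,:2]-[.487,.137]).transpose(2,0,1))<.08)
print('flap px',m.sum(),'z',np.percentile(C[m][:,2],[5,50,95]).round(3))
E
python3 flap.py; python3 dish.py .502 -.017
```

```text
t 23.9 tcp [0.4881 0.142  0.3586] ang 4.76 tilt [ 0.0015 -0.     -1.    ] F [-0.4  0.4 -0. ] w 0.0168
to [ 0.454  -0.3245  0.16  ] tool cm [-46.21  -7.29  19.86]
to [ 0.561 -0.278  0.16 ] tool cm [-42.46   3.75  19.87]
flap px 579 z [0.205 0.209 0.212]
scene (array([ 0.4994, -0.0164]), 480, np.float64(0.0019))
top (array([ 0.503, -0.015]), 362, np.float64(0.0018))
```

Flap shut and dish still centred. Next is the shaker at (0.454,-0.3245).

>>> jog_arm(rows=[[[8.5,-5.2,-0.8,0,0,0,0],[8.5,-5.2,-0.8,0,0,0,0],[8.5,-5.2,-0.8,0,0,0,0],[8.5,-5.2,-0.8,0,0,0,0],[8.5,-5.2,-0.8,0,0,0,0]]])

```text
time_s: 24.68
tcp_pos: [0.4688, -0.1218, 0.3554]
eef_rot: [[-0.083, 0.997, -0.001], [0.997, 0.083, 0.0], [0.001, -0.001, -1.0]]
wrist_force: [0.1, 0.7, -0.1]
grip_width: 0.0848
```

>>> jog_arm(rows=[[[8.5,-5.2,-0.8,0,0,0,0],[8.5,-5.2,-0.8,0,0,0,0],[8.5,-5,-0.8,0,0,0,0],[8.5,-4.8,-0.9,0,0,0,0],[8.5,0,0,4,0,0,0]]])

```text
time_s: 25.3
tcp_pos: [0.4544, -0.3292, 0.3174]
eef_rot: [[-0.079, 0.997, 0.004], [0.997, 0.079, -0.005], [-0.006, 0.003, -1.0]]
wrist_force: [0.6, 0.0, 0.1]
grip_width: 0.0851
```

>>> jog_arm(rows=[[[8.5,0,0,6,0,0,0],[8.5,0,0,6,0,0,0],[8.5,0,0,4,0,0,0],[8.5,0,0,0,0,0,0]]])

```text
time_s: 25.8
tcp_pos: [0.4509, -0.322, 0.1527]
eef_rot: [[-0.083, 0.997, -0.007], [0.997, 0.083, 0.006], [0.006, -0.006, -1.0]]
wrist_force: [-0.3, 0.1, 0.7]
grip_width: 0.0848
```

```bash
python3 go.py .454 -.3245 .079
```

```text
t 25.8 tcp [ 0.4509 -0.322   0.1527] ang 4.75 tilt [-0.0067  0.0059 -1.    ] F [-0.3  0.1  0.7] w 0.0848
to [ 0.454  -0.3245  0.079 ] tool cm [-0.32  0.33  7.37]
```

>>> jog_arm(rows=[[[8.5,-0.1,0.1,0,0,0,0],[8.5,0,0,3,0,0,0],[8.5,0,0,3,0,0,0],[8.5,0,0,1.6,0,0,0],[8.5,0,0,0,0,0,0]]])

```text
time_s: 26.42
tcp_pos: [0.4549, -0.3255, 0.0807]
eef_rot: [[-0.083, 0.997, 0.0], [0.997, 0.083, -0.0], [-0.0, 0.0, -1.0]]
wrist_force: [-0.4, -0.6, -0.2]
grip_width: 0.0852
```

>>> jog_arm(rows=[[[3,0,0,0,0,0,0],[3,0,0,0,0,0,0],[3,0,0,0,0,0,0],[3,0,0,0,0,0,0],[3,0,0,0,0,0,0]]])

```text
time_s: 27.05
tcp_pos: [0.4555, -0.3259, 0.0813]
eef_rot: [[-0.083, 0.997, 0.002], [0.997, 0.083, -0.001], [-0.002, 0.002, -1.0]]
wrist_force: [-0.3, 0.4, 6.5]
grip_width: 0.0332
```

>>> jog_arm(rows=[[[3,0,0,0,0,0,0],[3,0,0,-4,0,0,0],[3,0,0,-5,0,0,0],[3,0,0,-5,0,0,0],[3,0,0,-5,0,0,0]]])

```text
time_s: 27.68
tcp_pos: [0.4541, -0.3249, 0.2717]
eef_rot: [[-0.083, 0.997, -0.001], [0.997, 0.083, 0.0], [0.0, -0.001, -1.0]]
wrist_force: [0.1, -0.7, -1.4]
grip_width: 0.0322
```

>>> jog_arm(rows=[[[3,0,0,-6,0,0,0],[3,0,0,0,0,0,0],[3,0,0,0,0,0,0]]])

```text
time_s: 28.05
tcp_pos: [0.4541, -0.3248, 0.3296]
eef_rot: [[-0.083, 0.997, -0.001], [0.997, 0.083, 0.001], [0.001, -0.001, -1.0]]
wrist_force: [0.1, 0.4, -2.4]
grip_width: 0.032
```

```bash
python3 held.py
```

```text
t 28.05 tcp [ 0.4541 -0.3248  0.3296] ang 4.76 tilt [-1.e-03  6.e-04 -1.e+00] F [ 0.1  0.4 -2.4] w 0.032
to [0.4876 0.142  0.3278] tool cm [46.24  7.21  0.21]
scene 257 [[-0.023, -0.019, -0.079], [-0.018, -0.003, -0.051], [-0.004, 0.018, -0.032]]
top 131 [[-0.019, 0.007, -0.077], [-0.001, 0.02, -0.047], [0.021, 0.024, -0.031]]
```

>>> jog_arm(rows=[[[3,4.6,0.7,0,0,0,0],[3,4.6,0.7,0,0,0,0],[3,4.6,0.7,0,0,0,0],[3,4.6,0.7,0,0,0,0],[3,4.6,0.7,0,0,0,0]]])

```text
time_s: 28.78
tcp_pos: [0.4694, -0.0914, 0.3284]
eef_rot: [[-0.083, 0.997, -0.003], [0.997, 0.083, 0.001], [0.001, -0.003, -1.0]]
wrist_force: [1.3, -1.0, -0.6]
grip_width: 0.0323
```

>>> jog_arm(rows=[[[3,4.6,0.7,0,0,0,0],[3,4.6,0.7,0,0,0,0],[3,4.6,0.7,0,0,0,0],[3,4.6,0.8,0,0,0,0],[3,4.6,0.8,0,0,0,0]]])

```text
time_s: 29.4
tcp_pos: [0.4873, 0.1404, 0.3284]
eef_rot: [[-0.083, 0.997, -0.004], [0.997, 0.083, -0.001], [-0.0, -0.004, -1.0]]
wrist_force: [0.3, -0.5, -1.5]
grip_width: 0.0323
```

>>> jog_arm(rows=[[[3,0,0,0,0,0,0],[3,0,0,0,0,0,0]]])

```text
time_s: 29.65
tcp_pos: [0.4875, 0.1388, 0.3288]
eef_rot: [[-0.084, 0.996, -0.003], [0.996, 0.084, -0.001], [-0.001, -0.003, -1.0]]
wrist_force: [0.5, -0.4, -1.8]
grip_width: 0.0322
```

```bash
python3 go.py .4876 .142 .24
```

```text
t 29.65 tcp [0.4875 0.1388 0.3288] ang 4.8 tilt [-0.0031 -0.0012 -1.    ] F [ 0.5 -0.4 -1.8] w 0.0322
to [0.4876 0.142  0.24  ] tool cm [0.33 0.07 8.88]
```

>>> jog_arm(rows=[[[3,0.2,0,2,0,0,0],[3,0,0,2,0,0,0],[3,0,0,2,0,0,0],[3,0,0,1.5,0,0,0],[3,0,0,1.4,0,0,0]]])

```text
time_s: 30.28
tcp_pos: [0.4881, 0.1404, 0.2405]
eef_rot: [[-0.082, 0.997, -0.0], [0.997, 0.082, -0.0], [-0.0, -0.0, -1.0]]
wrist_force: [0.6, 0.5, -0.2]
grip_width: 0.0322
```

>>> jog_arm(rows=[[[6,0,0,0,0,0,0],[6,0,0,0,0,0,0],[6,0,0,-4,0,0,0],[3,0,0,-4,0,0,0],[0,0,0,0,0,0,0]]])

```text
time_s: 30.9
tcp_pos: [0.4907, 0.1415, 0.3255]
eef_rot: [[-0.083, 0.997, 0.008], [0.997, 0.083, 0.001], [0.0, 0.009, -1.0]]
wrist_force: [0.0, 0.4, -1.2]
grip_width: 0.0246
```

>>> jog_arm(rows=[[[0,0,0,0,0,0,0],[0,0,0,0,0,0,0],[0,0,0,0,0,0,0],[0,0,0,2,0,0,0],[0,0,0,2,0,0,0]]])

```text
time_s: 31.52
tcp_pos: [0.488, 0.141, 0.2804]
eef_rot: [[-0.083, 0.997, -0.0], [0.997, 0.083, -0.0], [-0.0, -0.0, -1.0]]
wrist_force: [-0.6, 0.2, 0.0]
grip_width: -0.0002
```

>>> jog_arm(rows=[[[0,0,0,2,0,0,0],[0,0,0,2,0,0,0],[0,0,0,2,0,0,0],[0,0,0,2,0,0,0],[0,0,0,0.5,0,0,0]]])

```text
time_s: 32.15
tcp_pos: [0.4871, 0.1409, 0.1948]
eef_rot: [[-0.083, 0.997, -0.003], [0.997, 0.083, -0.0], [-0.0, -0.003, -1.0]]
wrist_force: [-0.2, 0.5, 1.0]
grip_width: 0.0001
```

>>> jog_arm(rows=[[[0,0,0,0,0,0,0],[0,0,0,-4,0,0,0],[0,0,0,-4,0,0,0],[0,0,0,-4,0,0,0],[4,0,0,-4,0,0,0]]])

```text
time_s: 32.78
tcp_pos: [0.4882, 0.141, 0.3586]
eef_rot: [[-0.083, 0.997, 0.002], [0.997, 0.083, -0.0], [-0.0, 0.002, -1.0]]
wrist_force: [0.3, 0.6, -0.6]
grip_width: 0.0168
```

```bash
python3 go.py .561 -.278 .16;python3 flap.py; python3 - <<'E'
from h import *
im,D=shot('scene','s8'); cv2.imwrite('pics/s8c.png',cv2.resize(im[180:360,160:460,::-1],None,fx=2.6,fy=2.6))
E
```

```text
t 32.775 tcp [0.4882 0.141  0.3586] ang 4.76 tilt [ 0.0015 -0.     -1.    ] F [ 0.3  0.6 -0.6] w 0.0168
to [ 0.561 -0.278  0.16 ] tool cm [-42.36   3.75  19.87]
flap px 579 z [0.205 0.209 0.213]
```

View pics/s8c.png

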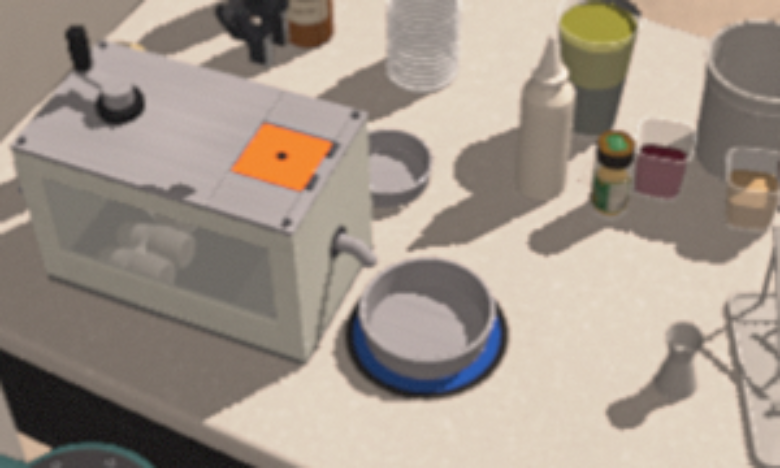

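Three shakers lie inside, seen through the window at (155,245). The flap is shut and the dish is on the mat. The jigger, at (680,360), is next.

>>> jog_arm(rows=[[[8.5,-5.3,0.5,0,0,0,0],[8.5,-5.3,0.5,0,0,0,0],[8.5,-5.3,0.5,0,0,0,0],[8.5,-5.3,0.5,0,0,0,0],[8.5,-5.3,0.5,0,0,0,0]]])

```text
time_s: 33.5
tcp_pos: [0.5349, -0.1227, 0.3562]
eef_rot: [[-0.083, 0.997, 0.0], [0.997, 0.083, -0.0], [-0.0, 0.0, -1.0]]
wrist_force: [1.4, 0.3, 0.1]
grip_width: 0.0852
```

>>> jog_arm(rows=[[[8.5,-5.3,0.5,0,0,0,0],[8.5,-5.3,0.5,0,0,0,0],[8.5,-5.3,0.3,0,0,0,0],[8.5,0,0,0,0,0,0],[8.5,0,0,4,0,0,0]]])

```text
time_s: 34.12
tcp_pos: [0.5628, -0.2795, 0.3188]
eef_rot: [[-0.082, 0.997, 0.006], [0.997, 0.082, -0.003], [-0.004, 0.005, -1.0]]
wrist_force: [0.9, -0.1, 0.4]
grip_width: 0.0851
```

>>> jog_arm(rows=[[[8.5,0,0,6,0,0,0],[8.5,0,0,6,0,0,0],[8.5,0,0,4,0,0,0],[8.5,0,0,0,0,0,0],[8.5,0,0,0,0,0,0]]])

```text
time_s: 34.75
tcp_pos: [0.5621, -0.2783, 0.158]
eef_rot: [[-0.083, 0.997, 0.002], [0.997, 0.083, -0.001], [-0.001, 0.002, -1.0]]
wrist_force: [0.1, -0.6, 0.5]
grip_width: 0.0851
```

```bash
python3 go.py .561 -.278 .072
```

```text
t 34.75 tcp [ 0.5621 -0.2783  0.158 ] ang 4.79 tilt [ 0.0018 -0.0012 -1.    ] F [ 0.1 -0.6  0.5] w 0.0851
to [ 0.561 -0.278  0.072] tool cm [ 0.05 -0.12  8.6 ]
```

>>> jog_arm(rows=[[[8.5,0,-0.1,3,0,0,0],[8.5,0,0,3,0,0,0],[8.5,0,0,2.3,0,0,0],[8.5,0,0,0,0,0,0],[2.5,0,0,0,0,0,0]]])

```text
time_s: 35.38
tcp_pos: [0.5617, -0.2793, 0.0756]
eef_rot: [[-0.083, 0.997, 0.003], [0.997, 0.083, -0.002], [-0.002, 0.003, -1.0]]
wrist_force: [0.6, -0.1, -0.9]
grip_width: 0.0694
```

>>> jog_arm(rows=[[[2.5,0,0,0,0,0,0],[2.5,0,0,0,0,0,0],[2.5,0,0,0,0,0,0],[2.5,0,0,0,0,0,0],[2.5,0,0,0,0,0,0]]])

```text
time_s: 36.0
tcp_pos: [0.5609, -0.279, 0.0748]
eef_rot: [[-0.083, 0.997, 0.002], [0.997, 0.083, -0.001], [-0.002, 0.002, -1.0]]
wrist_force: [-1.2, 0.4, 7.5]
grip_width: 0.035
```

>>> jog_arm(rows=[[[2.5,0,0,0,0,0,0],[2.5,0,0,-4,0,0,0],[2.5,0,0,-5,0,0,0],[2.5,0,0,-5,0,0,0],[2.5,0,0,-5,0,0,0]]])

```text
time_s: 36.62
tcp_pos: [0.5599, -0.2782, 0.2652]
eef_rot: [[-0.083, 0.997, 0.0], [0.997, 0.083, -0.0], [-0.0, 0.0, -1.0]]
wrist_force: [0.5, -0.2, -2.0]
grip_width: 0.0351
```

>>> jog_arm(rows=[[[2.5,0,0,-6,0,0,0],[2.5,0,0,0,0,0,0],[2.5,0,0,0,0,0,0]]])

```text
time_s: 37.0
tcp_pos: [0.5597, -0.2781, 0.323]
eef_rot: [[-0.083, 0.997, -0.0], [0.997, 0.083, 0.0], [0.0, -0.0, -1.0]]
wrist_force: [0.4, 0.9, -1.2]
grip_width: 0.0351
```

```bash
python3 held.py
```

```text
t 37.0 tcp [ 0.5597 -0.2781  0.323 ] ang 4.76 tilt [-5.e-04  1.e-04 -1.e+00] F [ 0.4  0.9 -1.2] w 0.0351
to [0.4876 0.142  0.3278] tool cm [42.46 -3.7  -0.47]
scene 256 [[-0.027, -0.02, -0.074], [-0.018, -0.003, -0.056], [-0.002, 0.018, -0.035]]
top 174 [[-0.022, -0.003, -0.073], [-0.007, 0.017, -0.054], [0.015, 0.025, -0.03]]
```

>>> jog_arm(rows=[[[2.5,4.7,-0.4,-0.5,0,0,0],[2.5,4.7,-0.4,0,0,0,0],[2.5,4.7,-0.4,0,0,0,0],[2.5,4.7,-0.4,0,0,0,0],[2.5,4.7,-0.4,0,0,0,0]]])

```text
time_s: 37.72
tcp_pos: [0.5194, -0.0443, 0.3264]
eef_rot: [[-0.083, 0.997, -0.004], [0.997, 0.083, 0.001], [0.001, -0.003, -1.0]]
wrist_force: [0.4, 1.1, -0.3]
grip_width: 0.0349
```

>>> jog_arm(rows=[[[2.5,4.7,-0.4,0,0,0,0],[2.5,4.7,-0.4,0,0,0,0],[2.5,4.7,-0.4,0,0,0,0],[2.5,4.9,-0.5,0,0,0,0],[2.5,0,0,0,0,0,0]]])

```text
time_s: 38.35
tcp_pos: [0.4861, 0.1448, 0.3265]
eef_rot: [[-0.087, 0.996, -0.004], [0.996, 0.087, 0.0], [0.001, -0.004, -1.0]]
wrist_force: [0.1, -0.4, -1.2]
grip_width: 0.0351
```

>>> jog_arm(rows=[[[2.5,0,0,0,0,0,0]]])

```text
time_s: 38.48
tcp_pos: [0.4874, 0.1418, 0.327]
eef_rot: [[-0.084, 0.996, -0.003], [0.996, 0.084, -0.001], [-0.001, -0.003, -1.0]]
wrist_force: [-0.4, -0.4, -0.7]
grip_width: 0.035
```

```bash
python3 go.py .4876 .142 .24
```

```text
t 38.475 tcp [0.4874 0.1418 0.327 ] ang 4.8 tilt [-0.0025 -0.0011 -1.    ] F [-0.4 -0.4 -0.7] w 0.035
to [0.4876 0.142  0.24  ] tool cm [0.03 0.04 8.7 ]
```

>>> jog_arm(rows=[[[2.5,0,0,2,0,0,0],[2.5,0,0,2,0,0,0],[2.5,0,0,2,0,0,0],[2.5,0,0,1.5,0,0,0],[2.5,0,0,1.3,0,0,0]]])

```text
time_s: 39.1
tcp_pos: [0.4882, 0.1414, 0.2394]
eef_rot: [[-0.082, 0.997, -0.0], [0.997, 0.082, -0.0], [-0.0, -0.0, -1.0]]
wrist_force: [1.3, 0.2, 0.2]
grip_width: 0.035
```

>>> jog_arm(rows=[[[6,0,0,0,0,0,0],[6,0,0,0,0,0,0],[6,0,0,-4,0,0,0],[3,0,0,-4,0,0,0],[0,0,0,0,0,0,0]]])

```text
time_s: 39.72
tcp_pos: [0.4906, 0.1425, 0.3245]
eef_rot: [[-0.083, 0.997, 0.008], [0.997, 0.083, 0.001], [0.0, 0.009, -1.0]]
wrist_force: [0.5, -0.0, -0.7]
grip_width: 0.0242
```

>>> jog_arm(rows=[[[0,0,0,0,0,0,0],[0,0,0,0,0,0,0],[0,0,0,0,0,0,0],[0,0,0,2,0,0,0],[0,0,0,2,0,0,0]]])

```text
time_s: 40.35
tcp_pos: [0.4879, 0.142, 0.2794]
eef_rot: [[-0.083, 0.997, -0.0], [0.997, 0.083, -0.0], [-0.0, -0.0, -1.0]]
wrist_force: [-0.4, -1.0, 0.2]
grip_width: -0.0001
```

>>> jog_arm(rows=[[[0,0,0,2,0,0,0],[0,0,0,2,0,0,0],[0,0,0,2,0,0,0],[0,0,0,2,0,0,0],[0,0,0,0.5,0,0,0]]])

```text
time_s: 40.98
tcp_pos: [0.487, 0.1419, 0.1938]
eef_rot: [[-0.083, 0.997, -0.003], [0.997, 0.083, -0.0], [-0.0, -0.003, -1.0]]
wrist_force: [-1.2, 1.2, 2.5]
grip_width: 0.0003
```

>>> jog_arm(rows=[[[0,0,0,0,0,0,0],[0,0,0,-4,0,0,0],[0,0,0,-4,0,0,0],[0,0,0,-4,0,0,0],[4,0,0,-4,0,0,0]]])

```text
time_s: 41.6
tcp_pos: [0.4881, 0.142, 0.3576]
eef_rot: [[-0.083, 0.997, 0.002], [0.997, 0.083, -0.0], [-0.0, 0.002, -1.0]]
wrist_force: [0.7, -0.1, -0.1]
grip_width: 0.017
```

```bash
python3 flap.py; python3 dish.py .502 -.017; python3 - <<'E'
from h import *
im,D=shot('scene','s9'); a=im[160:330,150:410,::-1]; cv2.imwrite('pics/s9c.png',cv2.resize(a,None,fx=3,fy=3))
shot('top','t9')
for n,tag in(('scene','s9'),('top','t9')):
    D=np.load(f'pics/{tag}.npy'); im=cv2.imread(f'pics/{tag}.png'); C=cloud(n,D)
    # crank: dark sleeve points above the top near axis
    ax=np.array([.487,.137])+.185*np.array([-.0826,.9966]); 
    rr=np.hypot(*(C[...,:2]-ax).transpose(2,0,1))
    m=(D>0)&(C[...,2]>.248)&(C[...,2]<.305)&(rr<.09)&(rr>.025); q=C[m]
    print(n,'axis',ax.round(4),len(q),((q.min(0)+q.max(0))/2).round(4),q.min(0).round(3),q.max(0).round(3),np.median(q,0).round(4))
    m=(D>0)&(C[...,2]>.215)&(C[...,2]<.245)&(rr<.03); q=C[m]; print(' hub',len(q),((q.min(0)+q.max(0))/2).round(4),q.mean(0).round(4))
E
python3 go.py
```

```text
flap px 580 z [0.205 0.209 0.212]
scene (array([ 0.4996, -0.0161]), 479, np.float64(0.002))
top (array([ 0.5031, -0.015 ]), 364, np.float64(0.0017))
scene axis [0.4717 0.3214] 129 [0.4784 0.3673 0.2721] [0.466 0.355 0.249] [0.491 0.38  0.296] [0.4747 0.3638 0.2755]
 hub 282 [0.471  0.3219 0.23  ] [0.4656 0.3178 0.2298]
top axis [0.4717 0.3214] 120 [0.4829 0.3727 0.2734] [0.472 0.361 0.249] [0.494 0.384 0.298] [0.482  0.3687 0.2905]
 hub 230 [0.4723 0.3302 0.2301] [0.4724 0.3288 0.2337]
t 41.85 tcp [0.4878 0.142  0.3553] ang 4.76 tilt [ 2.e-04 -1.e-04 -1.e+00] F [-0.5  0.  -0.7] w 0.04
```

View pics/s9c.png

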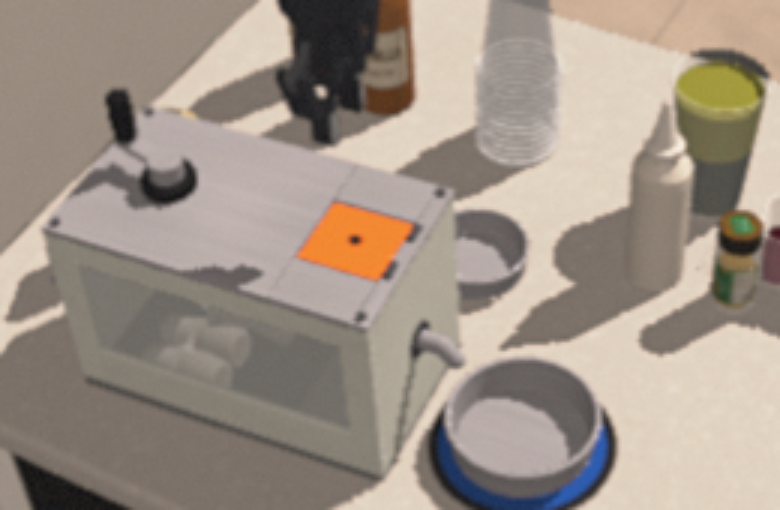

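All four things are inside, seen through the window at (205,350), the flap is shut and the dish has not moved. Crank sleeve is at (0.481,0.370) and its axis at (0.4717,0.3214), radius 49 mm as expected, so the crank angle is about 0.26 rad. Move above the sleeve.

>>> jog_arm(rows=[[[5.5,4.5,0.2,-1,0,0,0],[5.5,4.5,0.2,0,0,0,0],[5.5,4.5,0.2,0,0,0,0],[5.5,4.5,0.3,0,0,0,0],[5.5,4.5,0.3,0,0,0,0]]])

```text
time_s: 42.48
tcp_pos: [0.4805, 0.3683, 0.3634]
eef_rot: [[-0.083, 0.997, -0.003], [0.997, 0.083, -0.002], [-0.002, -0.003, -1.0]]
wrist_force: [-0.1, -0.0, 0.4]
grip_width: 0.0551
```

>>> jog_arm(rows=[[[5.5,0,0,0,0,0,0],[5.5,0,0,0,0,0,0]]])

```text
time_s: 42.72
tcp_pos: [0.4807, 0.3666, 0.3638]
eef_rot: [[-0.083, 0.997, -0.002], [0.997, 0.083, -0.002], [-0.002, -0.003, -1.0]]
wrist_force: [-0.1, -0.0, -0.1]
grip_width: 0.0551
```

```bash
python3 go.py .4806 .370 .276
```

```text
t 42.725 tcp [0.4807 0.3666 0.3638] ang 4.78 tilt [-0.0024 -0.0022 -1.    ] F [-0.1 -0.  -0.1] w 0.0551
to [0.4806 0.37   0.276 ] tool cm [0.36 0.04 8.78]
```

>>> jog_arm(rows=[[[5.5,0.3,0,2,0,0,0],[5.5,0,0,2,0,0,0],[5.5,0,0,2,0,0,0],[5.5,0,0,1.8,0,0,0],[5.5,0,0,1,0,0,0]]])

```text
time_s: 43.35
tcp_pos: [0.4807, 0.3685, 0.276]
eef_rot: [[-0.081, 0.997, -0.002], [0.997, 0.081, -0.002], [-0.001, -0.002, -1.0]]
wrist_force: [0.5, 0.4, 1.3]
grip_width: 0.0549
```

>>> jog_arm(rows=[[[5.5,0,0,0,0,0,0],[1.8,0,0,0,0,0,0],[1.8,0,0,0,0,0,0],[1.8,0,0,0,0,0,0],[1.8,0,0,0,0,0,0]]], grip_force=20)

```text
time_s: 43.98
tcp_pos: [0.4815, 0.3705, 0.2782]
eef_rot: [[-0.083, 0.997, 0.001], [0.997, 0.083, 0.0], [0.0, 0.001, -1.0]]
wrist_force: [1.1, -2.0, 5.1]
grip_width: 0.0225
```

```bash
cat > circ.py <<'E'
# cumulative rounded tool-frame rows for clockwise turn
import sys; from h import *
from go import go
def rows(ax,step,n,r=None):
    s=env.get_state(); p=s['tcp_pos'][:2]; R=s['eef_rot']; d=p-ax; th=np.arctan2(d[1],d[0]); r=r or np.hypot(*d)
    print('theta',np.degrees(th).round(1),'r',np.hypot(*d).round(4)); acc=np.zeros(2)
    for k in range(1,n+1):
        a=th-np.radians(step)*k; t=ax+r*np.array([np.cos(a),np.sin(a)])-p
        w=R[:2,:2].T@t*100; dd=np.round((w-acc)*20)/20; acc+=dd; print(dd.tolist(),end=' '); 
        if k%5==0: print()
if __name__=='__main__':
    go(); rows(np.array([float(sys.argv[1]),float(sys.argv[2])]),float(sys.argv[3]),int(sys.argv[4]),.05)
E
python3 circ.py .4717 .3214 12 10
```

```text
t 43.975 tcp [0.4815 0.3705 0.2782] ang 4.76 tilt [ 1.4e-03  5.0e-04 -1.0e+00] F [ 1.1 -2.   5.1] w 0.0225
theta 78.7 r 0.05
[-0.4, 0.95] [-0.6, 0.9] [-0.75, 0.7] [-0.85, 0.55] [-1.0, 0.35] 
[-1.05, 0.15] [-1.05, -0.05] [-1.0, -0.3] [-0.9, -0.5] [-0.8, -0.65]
```

>>> jog_arm(rows=[[[1.8,-0.4,0.95,0,0,0,0],[1.8,-0.6,0.9,0,0,0,0],[1.8,-0.75,0.7,0,0,0,0],[1.8,-0.85,0.55,0,0,0,0],[1.8,-1.0,0.35,0,0,0,0]]])

```text
time_s: 44.6
tcp_pos: [0.5188, 0.338, 0.2781]
eef_rot: [[-0.083, 0.997, 0.001], [0.997, 0.083, 0.002], [0.002, 0.001, -1.0]]
wrist_force: [-2.4, 1.7, 5.8]
grip_width: 0.0229
```

```bash
python3 circ.py .4717 .3214 12 10
```

```text
t 44.6 tcp [0.5188 0.338  0.2781] ang 4.77 tilt [ 7.0e-04  1.7e-03 -1.0e+00] F [-2.4  1.7  5.8] w 0.0229
theta 19.4 r 0.0499
[-1.05, 0.15] [-1.0, -0.05] [-1.05, -0.25] [-0.9, -0.5] [-0.8, -0.65] 
[-0.65, -0.85] [-0.5, -0.9] [-0.25, -1.05] [-0.05, -1.0] [0.15, -1.05]
```

Forces are small, so the circle fits. Continue.

>>> jog_arm(rows=[[[1.8,-1.05,0.15,0,0,0,0],[1.8,-1.0,-0.05,0,0,0,0],[1.8,-1.05,-0.25,0,0,0,0],[1.8,-0.9,-0.5,0,0,0,0],[1.8,-0.8,-0.65,0,0,0,0]]])

```text
time_s: 45.22
tcp_pos: [0.51, 0.2891, 0.2782]
eef_rot: [[-0.083, 0.997, 0.002], [0.997, 0.083, 0.002], [0.002, 0.002, -1.0]]
wrist_force: [-1.1, 3.1, 5.1]
grip_width: 0.023
```

>>> jog_arm(rows=[[[1.8,-0.65,-0.85,0,0,0,0],[1.8,-0.5,-0.9,0,0,0,0],[1.8,-0.25,-1.05,0,0,0,0],[1.8,-0.05,-1.0,0,0,0,0],[1.8,0.15,-1.05,0,0,0,0]]])

```text
time_s: 45.85
tcp_pos: [0.463, 0.2718, 0.2781]
eef_rot: [[-0.083, 0.997, 0.003], [0.997, 0.083, 0.001], [0.001, 0.003, -1.0]]
wrist_force: [2.0, 2.4, 4.6]
grip_width: 0.023
```

```bash
python3 circ.py .4717 .3214 12 15
```

```text
t 45.85 tcp [0.463  0.2718 0.2781] ang 4.75 tilt [ 0.003   0.0013 -1.    ] F [2.  2.4 4.6] w 0.023
theta -99.9 r 0.0503
[0.4, -0.95] [0.55, -0.9] [0.75, -0.75] [0.85, -0.55] [1.0, -0.4] 
[1.05, -0.15] [1.0, 0.05] [1.05, 0.25] [0.9, 0.45] [0.85, 0.65] 
[0.65, 0.8] [0.5, 0.95] [0.25, 1.0] [0.05, 1.05] [-0.15, 1.05]
```

>>> jog_arm(rows=[[[1.8,0.4,-0.95,0,0,0,0],[1.8,0.55,-0.9,0,0,0,0],[1.8,0.75,-0.75,0,0,0,0],[1.8,0.85,-0.55,0,0,0,0],[1.8,1.0,-0.4,0,0,0,0]]])

```text
time_s: 46.48
tcp_pos: [0.4245, 0.3038, 0.2781]
eef_rot: [[-0.083, 0.997, 0.003], [0.997, 0.083, -0.0], [-0.001, 0.003, -1.0]]
wrist_force: [2.6, -0.7, 6.2]
grip_width: 0.0225
```

>>> jog_arm(rows=[[[1.8,1.05,-0.15,0,0,0,0],[1.8,1.0,0.05,0,0,0,0],[1.8,1.05,0.25,0,0,0,0],[1.8,0.9,0.45,0,0,0,0],[1.8,0.85,0.65,0,0,0,0]]])

```text
time_s: 47.1
tcp_pos: [0.4325, 0.353, 0.278]
eef_rot: [[-0.083, 0.997, 0.001], [0.997, 0.083, -0.001], [-0.001, 0.001, -1.0]]
wrist_force: [1.2, -3.0, 8.2]
grip_width: 0.0233
```

>>> jog_arm(rows=[[[1.8,0.65,0.8,0,0,0,0],[1.8,0.5,0.95,0,0,0,0],[1.8,0.25,1.0,0,0,0,0],[1.8,0.05,1.05,0,0,0,0],[1.8,-0.15,1.05,0,0,0,0]]])

```text
time_s: 47.72
tcp_pos: [0.4795, 0.3708, 0.2781]
eef_rot: [[-0.083, 0.997, 0.0], [0.997, 0.083, 0.001], [0.001, 0.0, -1.0]]
wrist_force: [-1.1, 0.1, 9.0]
grip_width: 0.0228
```

```bash
python3 circ.py .4717 .3214 8 2
```

```text
t 47.725 tcp [0.4795 0.3708 0.2781] ang 4.79 tilt [ 2.e-04  1.e-03 -1.e+00] F [-1.1  0.1  9. ] w 0.0228
theta 81.0 r 0.05
[-0.2, 0.65] [-0.3, 0.65]
```

>>> jog_arm(rows=[[[1.8,-0.2,0.65,0,0,0,0],[1.8,0,0,0,0,0,0],[5.5,0,0,0,0,0,0],[5.5,0,0,0,0,0,0],[5.5,0,0,0,0,0,0]]])

```text
time_s: 48.35
tcp_pos: [0.4857, 0.3684, 0.2767]
eef_rot: [[-0.083, 0.997, -0.001], [0.997, 0.083, -0.001], [-0.001, -0.001, -1.0]]
wrist_force: [0.6, 0.6, 0.5]
grip_width: 0.0552
```

>>> jog_arm(rows=[[[5.5,0,0,-3,0,0,0],[5.5,0,0,-5,0,0,0],[5.5,0,0,-5,0,0,0],[5.5,-5,-2,0,0,0,0],[5.5,-5,-2,0,0,0,0]]])

```text
time_s: 48.98
tcp_pos: [0.4544, 0.2649, 0.4077]
eef_rot: [[-0.084, 0.996, 0.001], [0.996, 0.084, -0.0], [-0.0, 0.001, -1.0]]
wrist_force: [0.3, -0.9, 0.4]
grip_width: 0.055
```

>>> jog_arm(rows=[[[5.5,0,0,0,0,0,0],[5.5,0,0,0,0,0,0]]])

```text
time_s: 49.22
tcp_pos: [0.4548, 0.266, 0.4074]
eef_rot: [[-0.082, 0.997, 0.0], [0.997, 0.082, 0.001], [0.001, 0.0, -1.0]]
wrist_force: [-0.2, 0.9, -1.0]
grip_width: 0.0549
```

```bash
python3 go.py; python3 flap.py; python3 dish.py .502 -.017; python3 - <<'E'
from h import *
im,D=shot('top','t10'); C=cloud('top',D); b=im
im2,D2=shot('scene','s10'); C2=cloud('scene',D2); ax=np.array([.4717,.3214])
for n,C,D in(('top',C,D),('scene',C2,D2)):
    rr=np.hypot(*(C[...,:2]-ax).transpose(2,0,1)); q=C[(D>0)&(C[...,2]>.248)&(C[...,2]<.305)&(rr<.09)&(rr>.025)]
    c=(q.min(0)+q.max(0))/2 if len(q) else np.zeros(3); print(n,len(q),c.round(4),np.degrees(np.arctan2(c[1]-ax[1],c[0]-ax[0])).round(1))
cv2.imwrite('pics/f.png',np.hstack([cv2.resize(b[80:380,130:530,::-1],(400,300)),cv2.resize(im2[130:430,130:530,::-1],(400,300))]))
E
```

```text
t 49.225 tcp [0.4548 0.266  0.4074] ang 4.72 tilt [ 3.e-04  6.e-04 -1.e+00] F [-0.2  0.9 -1. ] w 0.0549
flap px 582 z [0.205 0.209 0.212]
scene (array([ 0.4996, -0.016 ]), 478, np.float64(0.002))
top (array([ 0.5031, -0.0151]), 362, np.float64(0.0017))
top 0 [0. 0. 0.] -145.7
scene 126 [0.4847 0.3659 0.2717] 73.7
```

View pics/f.png

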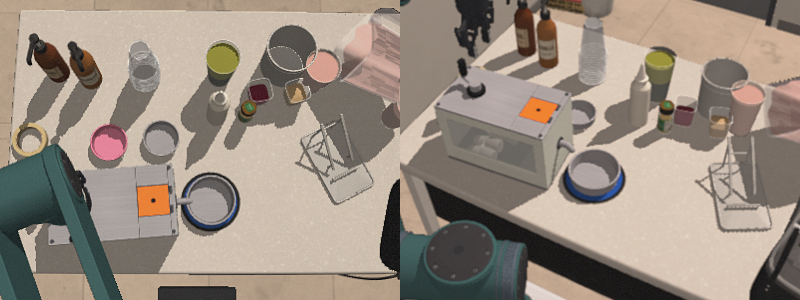

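```bash
python3 -c "
from station import env; print(env.sign_off())"
```

```text
the job is handed in; nothing more can be done
None
```

The job is done and handed in, about 49 s into the run. I slid the steel dish onto the blue mat, pushed three shakers and the jigger down through the flap, then turned the crank clockwise one full turn and let go.

What the last checks showed:
- **Dish:** its centre is within about 2 mm of the mat centre in both cameras. It did not move after I placed it.
- **Flap:** it is shut and level, at z about 0.209 m. The window shows the shakers lying inside; I could not pick out the jigger there, but none of the four is left on the counter.
- **Crank:** the scene camera puts it about 8° past one full turn. The arm hid the crank from the top camera, so only that one view confirms it.
- **Forces:** the highest wrist reading at the end of a move was about 9 N, well under the limit.
- **Bystanders:** the bottle and the labelled jar stand where they were. The arm hid the timer in the last top view, so I did not check it again, but the arm did not come down near it.

The dish took two pushes. Pushing from inside with the open fingers left it about 2 cm behind, so I finished from outside. The two cameras differed by about 3 mm throughout, so I averaged them.

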